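# Free the tray dock: consolidate the cups, park the spring pin, stack the empty

### The arm

A 6-joint arm with a two-finger parallel gripper is mounted at the origin on a cart in front of the work surface, level with it; the furniture and walls round the work are solid. World frame = base frame: x ahead of the robot, y to its left, z up, the work surface at z = 0. Lengths are in mm, angles in rad, forces in N, time in s.
With the tool pointing down it reaches from about 325 to 900 mm from the base axis. Payload 6.1 kg.
Tool frame: the origin (TCP) lies midway between the tips of the shut fingers; the grasp point (between the pads) lies 19 mm behind it (bot.grip_depth is the distance from the TCP to the grasp point, in mm); y points along the fingers, z is the direction in which the jaws open and shut, and the axes are right-handed (so a half turn about y gives the same grasp; the last joint's range is limited). The gripper opens to 85 mm and grips with 20 to 120 N. Pads are 22 mm wide; open, the fingers measure 114 mm over their backs; the gripper's body (76 mm by 85 mm) begins 54 mm behind the grasp point. The pads swing forward as they close: fully open they stand 13 mm farther back than shut.
Start: joints at [-1.275, 0.22, 1.526, -0, 1.395, -0.126], TCP at [255.869, -570.216, 231.3] pointing down, gripper open.
Joint ranges: [-2.98, 2.98], [-0.91, 2.08], [0.09, 2.57], [-1.24, 4.39], [0.2, 2.65], [-2.68, 2.68]. Speed limits (rad/s): [2.57, 2.57, 3.01, 3.14, 3.14, 3.14].

### API

Orientations are given as a unit quaternion [w, x, y, z].
In Python, from workcell import bot gives the robot as it stands.
- The arm moves only by the shell command python3 -m pendant 'ROWS'. ROWS is JSON, a list of rows, each a list of 3 entries, a list of its own where there are three numbers: the turn, a rotation vector about the tool's x, y, z in rad, then the shift along the tool's x, y, z in mm, then the opening, from -1 (shut) to 1 (fully open), so that 0 is half open. A call has 1 to 20 rows; each row is the pose to reach, as a shift and turn from the pose commanded when the call began, along the tool's axes at that moment; what a row does not reach only later rows make up. A row lasts 1/8 s, in which the tool goes at most 62.5 mm and 10.7 degrees, less where a joint would pass 70% of its speed; a pose out of reach is approached as far as the arm can. A call with a gripper value outside its range is refused whole. The fingers move at their own pace and stop on an object; the grip force is fixed at half the most. Time passes only in rows, so rows that repeat a pose let the fingers close. It gives the time, the measured TCP pose, the force and the opening at its end, in the units of the state.
- bot.state(): the state, without advancing time (a new reading comes with each control period).
- bot.capture(name): name is "side" or "top"; returns the picture (480x640x3 uint8, blue, green, red); there is no depth.
- bot.camera_model(name): a dict with "intrinsics" (3x3 intrinsics, pixels), "R" (3x3) and "t" (3): a world point X has camera coordinates R X + t. Camera axes: x right, y down, z forward; pixel columns grow to the right and rows downward; lengths in mm; the calibration is good to about 2 mm. A picture is of the moment at which its call begins. camera_model takes no time and is no camera call.
- bot.job_done(): hands the job in, once; it reports no verdict.
The state is a dict: "time_s": time; "q": joint angles; "joint_vel": joint speeds; "tau": joint torques, N m; "tool_pos": TCP position; "eef_rot": TCP orientation; "force": force on the tool from outside, world axes, zero at the start; "wrist_torque": the same for the moment, N m; "gripper_width": finger opening in mm.
Only numpy, scipy, OpenCV 4.12 (cv2) and the standard library are available. Lean on these libraries where they do the work, as an engineer would, in place of code of your own. Each camera call takes 0.05 s, during which the arm holds its last target.

### The job

Two of the black trays are part-filled with steel cups: move the cups out of the tray in the dock into the free pockets of the other part-filled tray, so that one tray is full, each cup upright in its own pocket. The dock holds its tray down with a spring pin: before you take the tray out, pull the pin back by its knobbed lever and turn the lever over until you feel it come up against its stop, then let the pin settle into its rest notch, and leave it parked there. Then take the emptied tray out of the dock and stack it squarely on the spare empty tray, nested fully home; the full tray and the stack stand flat on the bench, and the things lying around are left alone.

Things in the scene. Friction and masses are not known exactly. Their poses are not given: they have to be found in the camera images.
- dock: aluminium tray dock, fixed; origin on the bench under the tray's centre. The tray stands on an 8 mm plate between low corner guides and end stops (2 mm play), tray x along dock x; its long sides are free for |x| under 50 mm (plate 46 mm wide there). At the +x end (far from the robot) a spring pin reaches 7 mm over the tray's end lug and holds it down.
- pin_axis (a point): on the pin's axis, at (131, 0, 43) mm in the dock frame, axes as the dock's; does not move. The 10 mm steel pin runs along x. It is pulled back towards +x, 26 mm at most, against a spring of 3 N home, 9 N out. The knobbed lever starts upright in a narrow slot; pulled back over 20 mm (22 to 24 is good) it turns about this axis from upright towards -y only; about 1 N at the knob.
- notch_ring (a point): centre of the castellated ring (60 mm across, on the pin axis) that guides the lever. The lever passes over a ridge to a stop. Just before the stop is the rest notch, 28 deg wide for a 17 deg wide lever, its middle anywhere from 62 to 88 deg from upright, not reported: turn until the stop is felt. There the pin settles to 15 mm back. Let go earlier it stays on the ridge, 20 mm back, not parked.
- pin_knob (a point): centre of the black revolving knob on the end of the spring pin's 7 mm thick lever, 66 mm from the pin's axis: a short cylinder, 22 mm across, 24 mm long along the pin's axis, with flat ends; it turns freely on its own axis, so it can be gripped across its ends and carried round. Pin home, lever up: at (131, 0, 109) mm in the dock's frame; parked: x about 146 mm, lying over on the -y side.
- tray_docked_mid (a point): black tray, 182 (x) x 64 (y) x 28 mm, walls 4 mm; 3 pockets 56 x 56 mm at x = -59, 0, 59 mm, floor 10 mm over the underside; a lug on each short end. Point at its centre, 14 mm over its underside. Grip from above across the 64 mm at mid-length. 0.22 kg. This one sits in the dock, two cups in it, the pocket next to the pin empty.
- tray_bench_mid (a point): black tray, 182 (x) x 64 (y) x 28 mm, walls 4 mm; 3 pockets 56 x 56 mm at x = -59, 0, 59 mm, floor 10 mm over the underside; a lug on each short end. Point at its centre, 14 mm over its underside. Grip from above across the 64 mm at mid-length. 0.22 kg. This one stands on the bench with one cup in an end pocket; it is the one to fill.
- tray_empty_mid (a point): black tray, 182 (x) x 64 (y) x 28 mm, walls 4 mm; 3 pockets 56 x 56 mm at x = -59, 0, 59 mm, floor 10 mm over the underside; a lug on each short end. Point at its centre, 14 mm over its underside. Grip from above across the 64 mm at mid-length. 0.22 kg. This one stands empty on the bench: the spare on which to stack.
- tray_docked: the same tray; origin at its underside. All three trays are alike: the lugs are 20 mm wide, 6 mm thick, 14 mm long, level with the rim; dividers end 8 mm under the rim; the underside is a foot 168 x 50 x 6 mm that drops inside the rim of a tray below (3 mm play each side), so nested trays stand 22 mm apart in height.
- cup_a_mid (a point): pale turned-steel cup, 48 mm across, 66 mm tall, open at the top, standing in a pocket. Point on its axis, half-way up (33 mm over its underside). About 0.2 kg. Starts in the docked tray.
- cup_b_mid (a point): pale turned-steel cup, 48 mm across, 66 mm tall, open at the top, standing in a pocket. Point on its axis, half-way up (33 mm over its underside). About 0.2 kg. Starts in the docked tray.
- cup_c_mid (a point): pale turned-steel cup, 48 mm across, 66 mm tall, open at the top, standing in a pocket. Point on its axis, half-way up (33 mm over its underside). About 0.2 kg. Starts in the tray on the bench.
- cup_a: the cup of cup_a_mid; origin at its underside.
- cup_b: the cup of cup_b_mid; origin at its underside.
- cup_c: the cup of cup_c_mid; origin at its underside.
- mouse_mid (a point): bystander, not to be disturbed: computer mouse, 99 x 56 x 41 mm; point 20 mm over the bench.
- spool_mid (a point): bystander, not to be disturbed: black spool of solder wire, 55 mm across, 38 mm high, standing; point 19 mm over the bench.
Mind the look-alikes: they are no part of the job. What is shaped like the cup_c but blue, purple or turquoise is not meant.

How it is judged (in metres and radians):
On the way:
1. the spring pin is parked in its rest notch while its tray still sits in the dock (x of pin_knob in the frame of dock between 0.1425 and 0.1485 m and z of pin_knob in the frame of dock below 0.09 m and linear speed of tray_docked below 0.05 m/s and z of tray_docked_mid in the frame of dock between 0.018 and 0.027 m and x of tray_docked_mid in the frame of dock between -0.006 and 0.006 m and y of tray_docked_mid in the frame of dock between -0.006 and 0.006 m), for 0.2 s.
At the end, for the whole second after the job is handed in: All cups upright in the three pockets of the bench tray; emptied tray nested on the spare (within 5 mm, 0.06 rad, 22 mm up); full tray and stack flat on the bench; pin in its rest notch (knob 142.5 to 148.5 mm along dock x, below 90 mm); all at rest (x of pin_knob in the frame of dock between 0.1425 and 0.1485 m and z of pin_knob in the frame of dock below 0.09 m and x of cup_a_mid in the frame of tray_bench_mid between -0.066 and 0.066 m and y of cup_a_mid in the frame of tray_bench_mid between -0.008 and 0.008 m and z of cup_a_mid in the frame of tray_bench_mid between 0.025 and 0.034 m and angle between each of cup_a_mid, cup_b_mid, cup_c_mid's own z axis and vertical below 0.1 rad and x of cup_b_mid in the frame of tray_bench_mid between -0.066 and 0.066 m and y of cup_b_mid in the frame of tray_bench_mid between -0.008 and 0.008 m and z of cup_b_mid in the frame of tray_bench_mid between 0.025 and 0.034 m and x of cup_c_mid in the frame of tray_bench_mid between -0.066 and 0.066 m and y of cup_c_mid in the frame of tray_bench_mid between -0.008 and 0.008 m and z of cup_c_mid in the frame of tray_bench_mid between 0.025 and 0.034 m and x of tray_docked_mid in the frame of tray_empty_mid between -0.005 and 0.005 m and y of tray_docked_mid in the frame of tray_empty_mid between -0.005 and 0.005 m and z of tray_docked_mid in the frame of tray_empty_mid between 0.019 and 0.0245 m and angle between the x axis of tray_docked_mid and the x axis of tray_empty_mid, either way round below 0.06 rad and angle between tray_docked_mid's own z axis and vertical below 0.06 rad and height (world z) of tray_empty_mid between 0.01 and 0.018 m and angle between each of tray_empty_mid, tray_bench_mid's own z axis and vertical below 0.05 rad and height (world z) of tray_bench_mid between 0.01 and 0.018 m and linear speed of each of tray_docked, cup_a, cup_b, cup_c below 0.02 m/s); the robot touches nothing.
It fails at once if the mouse is moved more than 25 mm (distance of mouse_mid from where it was at the start of the episode above 0.025 m).
It fails at once if the spool is moved more than 25 mm (distance of spool_mid from where it was at the start of the episode above 0.025 m).
It also fails if it takes over 64 s, if anything falls off the work surface, if the arm or the gripper's body presses on something with over 40 N, if the wrist force passes 120 N, or if a joint passes its speed limit or range.

## Working session

There is one attempt and no reset: what is moved stays moved. The work goes in short steps, Python scripts to look and compute and a shell command to move; the robot and the scene stay as the last step left them, time stands still between calls to the robot, and variables do not carry over. Pictures are saved under pics/ and viewed, and the job is handed in when it is done.

```bash
ls; mkdir -p pics; python3 - <<'E'
from workcell import bot
import cv2
print(bot.state())
for n in("side","top"):
    im=bot.capture(n); cv2.imwrite(f"pics/{n}0.png",im)
    m=bot.camera_model(n); print(n,m)
E
```

```text
pics
{'time_s': 0.0, 'q': array([-1.27511707e+00,  2.21245755e-01,  1.52764442e+00, -6.05698713e-07,
        1.39466064e+00, -1.26085566e-01]), 'joint_vel': array([ 0.00014141, -0.00034757,  0.00099083, -0.00042895,  0.00152396,
        0.00047511]), 'tau': array([ 5.22005557e-04, -4.96893454e+01, -3.89391160e+01, -1.26195159e-04,
        1.10220071e-02,  3.69191696e-05]), 'tool_pos': array([ 255.68270883, -569.6406315 ,  230.16943473]), 'eef_rot': array([ 0.14795472, -0.14807241,  0.69213142, -0.6907518 ]), 'force': array([-0.47130156, -0.73192999, -0.05181447]), 'wrist_torque': array([ 0.00629734, -0.01264768,  0.00594784]), 'gripper_width': 85.37240240656254}
side {'intrinsics': array([[445.70369449,   0.        , 322.41944173],
       [  0.        , 445.70369449, 230.51051774],
       [  0.        ,   0.        ,   1.        ]]), 'R': array([[-0.99561565,  0.09230121, -0.01516467],
       [ 0.05362965,  0.43044762, -0.90102092],
       [-0.07663772, -0.89788381, -0.43351047]]), 't': array([591.3537065 , 126.20047468, 799.27824959])}
top {'intrinsics': array([[570.4373951 ,   0.        , 309.57757527],
       [  0.        , 570.4373951 , 239.5311186 ],
       [  0.        ,   0.        ,   1.        ]]), 'R': array([[-0.01682475, -0.99983447,  0.00692532],
       [-0.99517008,  0.0160755 , -0.09684058],
       [ 0.09671323, -0.00852119, -0.99527581]]), 't': array([-145.41141935,  607.57817671, 1210.16096005])}
```

View pics/side0.png

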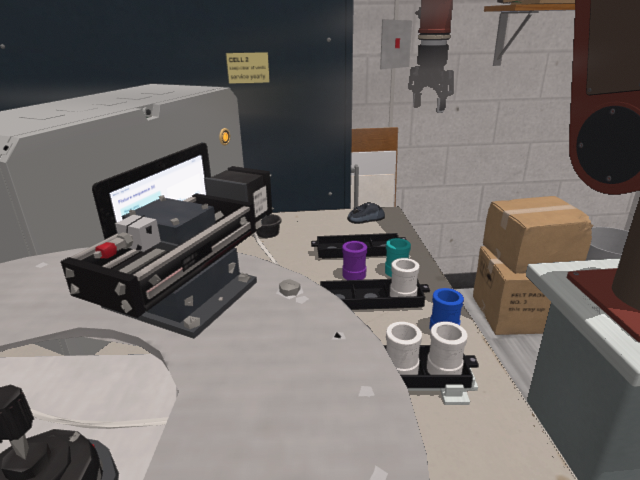

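View pics/top0.png

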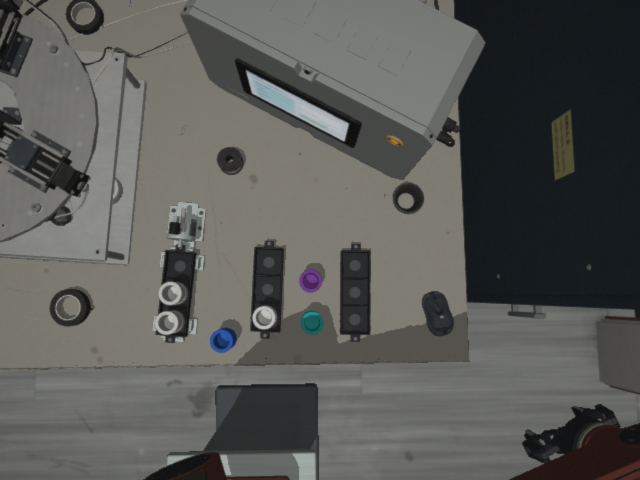

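```bash
cat > h.py <<'E'
import numpy as np, cv2
from workcell import bot
from scipy.spatial.transform import Rotation as Ro
def cam(n):
    m=bot.camera_model(n); return np.array(m["intrinsics"]),np.array(m["R"]),np.array(m["t"])
def ray(n,u,v):
    K,R,t=cam(n); d=R.T@np.linalg.solve(K,[u,v,1.]); return -R.T@t,d
def onz(n,u,v,z):
    c,d=ray(n,u,v); return c+d*(z-c[2])/d[2]
def proj(n,X):
    K,R,t=cam(n); p=K@(R@np.asarray(X,float)+t); return p[:2]/p[2]
def tri(u1,v1,u2,v2):
    A=[];b=[]
    M=np.zeros((3,3));w=np.zeros(3)
    for n,u,v in(("top",u1,v1),("side",u2,v2)):
        c,d=ray(n,u,v);d=d/np.linalg.norm(d);P=np.eye(3)-np.outer(d,d);M+=P;w+=P@c
    return np.linalg.solve(M,w)
def toolR():
    q=bot.state()["eef_rot"]; return Ro.from_quat(np.r_[q[1:],q[0]]).as_matrix()
E
python3 - <<'E'
from h import *
np.set_printoptions(precision=2,suppress=True)
print(toolR()); 
for n in("top","side"):
    K,R,t=cam(n);print(n,"cam at",-R.T@t)
print(proj("top",[0,0,0]))
im=cv2.imread("pics/top0.png")
cv2.imwrite("pics/c1.png",cv2.resize(im[190:360,140:380],None,fx=3.3,fy=3.3,interpolation=cv2.INTER_CUBIC))
im=cv2.imread("pics/side0.png")
cv2.imwrite("pics/c2.png",cv2.resize(im[200:410,300:500],None,fx=2.8,fy=2.8,interpolation=cv2.INTER_CUBIC))
for n,u,v,z in [("dockfarlug",179,244,36),("docknear",170,342,36),("benchfar",268,243,28),("benchnear",265,337,28),("emptyfar",356,245,28),("emptynear",355,337,28)]: print(n,onz("top",u,v,z))
E
```

```text
[[-0.91 -0.    0.41]
 [-0.41  0.   -0.91]
 [-0.   -1.   -0.  ]]
top cam at [ 485.16 -144.84 1264.29]
side cam at [643.25 608.75 469.17]
[241.03 525.93]
dockfarlug [599.38 126.61  36.  ]
docknear [390.79 144.57  36.  ]
benchfar [599.17 -64.87  28.  ]
benchnear [397.22 -56.48  28.  ]
emptyfar [ 591.7  -256.27   28.  ]
emptynear [ 393.88 -249.23   28.  ]
```

View pics/c1.png

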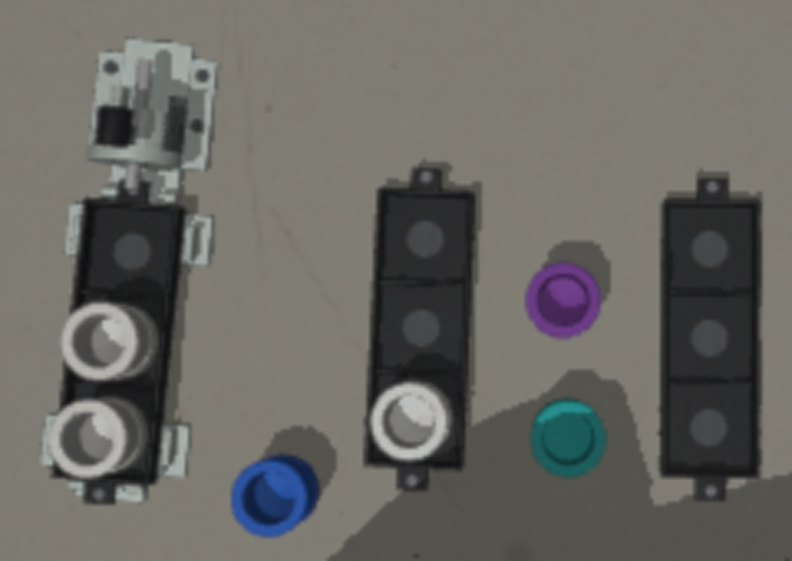

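View pics/c2.png

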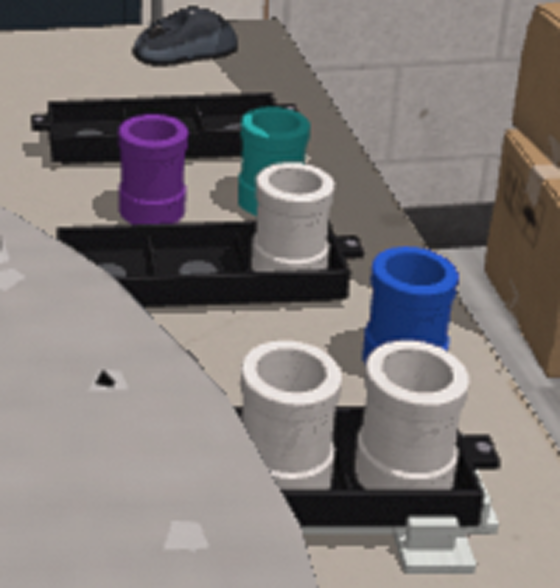

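```bash
python3 - <<'E'
from h import *
np.set_printoptions(precision=1,suppress=True)
im=cv2.imread("pics/top0.png"); hsv=cv2.cvtColor(im,cv2.COLOR_BGR2HSV)
roi=np.zeros(im.shape[:2],np.uint8); roi[195:360,150:380]=255
# dark trays
d=((hsv[...,2]<62)&(roi>0)).astype(np.uint8)
d=cv2.morphologyEx(d,cv2.MORPH_OPEN,np.ones((2,2)))
vis=cv2.resize(d[190:360,140:380]*255,None,fx=3,fy=3,interpolation=0); cv2.imwrite("pics/m1.png",vis)
# coloured + white cups: rim ellipses
H,S,V=[hsv[...,i].astype(int) for i in range(3)]
masks={"white":(V>150)&(S<60),"blue":(H>100)&(H<125)&(S>120),"purple":(H>125)&(H<165)&(S>100),"turq":(H>78)&(H<100)&(S>100)}
for k,m in masks.items():
    m=(m&(roi>0)).astype(np.uint8)
    cs,_=cv2.findContours(m,cv2.RETR_EXTERNAL,cv2.CHAIN_APPROX_NONE)
    for c in cs:
        if cv2.contourArea(c)<150: continue
        (u,v),r=cv2.minEnclosingCircle(c); e=cv2.fitEllipse(cv2.convexHull(c))
        print(k,(u,v,r),e,onz("top",*e[0],66),onz("top",*e[0],76),onz("top",*e[0],84))
E
```

```text
white (164.4495391845703, 323.67889404296875, 13.078640937805176) ((164.5535888671875, 322.7897033691406), (22.55914306640625, 25.79317855834961), 77.16954040527344) [432.7 149.1  66. ] [433.1 146.6  76. ] [433.5 144.7  84. ]
white (263.5, 317.2727355957031, 11.283903121948242) ((263.4788513183594, 317.2961120605469), (22.008358001708984, 22.507118225097656), 8.926263809204102) [440.5 -56.4  66. ] [440.9 -57.1  76. ] [441.2 -57.7  84. ]
white (169.44422912597656, 292.8227233886719, 11.28515625) ((169.52500915527344, 292.93682861328125), (22.01211929321289, 22.47005271911621), 43.99221420288086) [494.3 139.2  66. ] [494.2 136.8  76. ] [494.2 134.9  84. ]
white (185.64393615722656, 222.8687744140625, 23.006359100341797) ((187.9631805419922, 220.8153839111328), (36.50542068481445, 43.43265914916992), 140.17913818359375) [645.5 101.3  66. ] [644.2  99.3  76. ] [643.1  97.6  84. ]
blue (222.25424194335938, 338.8728942871094, 13.321277618408203) ((222.58763122558594, 339.63360595703125), (22.726757049560547, 26.849916458129883), 55.71329116821289) [396.   28.7  66. ] [396.8  27.3  76. ] [397.4  26.1  84. ]
purple (310.13348388671875, 280.4457092285156, 11.138447761535645) ((310.2904052734375, 280.46630859375), (21.586658477783203, 22.11426544189453), 23.30058479309082) [ 515.4 -155.1   66. ] [ 515.1 -155.1   76. ] [ 514.9 -155.    84. ]
turq (311.5, 322.2391357421875, 11.771598815917969) ((311.62896728515625, 322.260986328125), (22.354106903076172, 23.543764114379883), 169.12167358398438) [ 428.6 -156.5   66. ] [ 429.  -156.4   76. ] [ 429.4 -156.3   84. ]
```

View pics/m1.png

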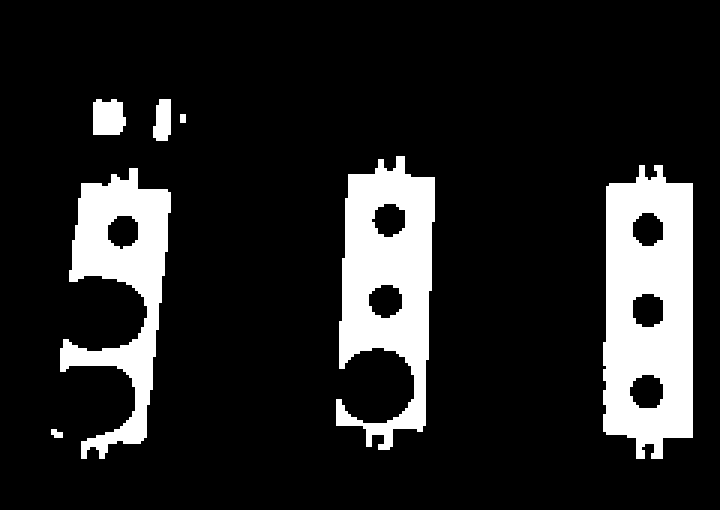

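```bash
cat >> h.py <<'E'
def darkmask(im,thr=62):
    hsv=cv2.cvtColor(im,cv2.COLOR_BGR2HSV); d=(hsv[...,2]<thr).astype(np.uint8); return cv2.morphologyEx(d,cv2.MORPH_OPEN,np.ones((2,2)))
E
python3 - <<'E'
from h import *
np.set_printoptions(precision=1,suppress=True)
im=cv2.imread("pics/top0.png"); d=darkmask(im); 
def disc(u,v):
    m=(1-d).astype(np.uint8); n,l,s,c=cv2.connectedComponentsWithStats(m,connectivity=4)
    k=l[int(v),int(u)]; return c[k],s[k,4]
f=lambda x,y:(140+x/3,190+y/3)
for nm,x,y,z in [("E1",648,229,10),("E2",648,310,10),("E3",648,391,10),("B1",390,220,10),("B2",385,300,10),("D1",123,231,18)]:
    c,a=disc(*f(x,y)); print(nm,c,a,onz("top",*c,z))
# outer contour of empty/bench: edge lines left/right at rim
for nm,u0,u1,v0,v1,z in [("E",338,375,255,330,28),("B",250,292,253,330,28),("D",155,200,255,330,36)]:
    L=[];R=[]
    for v in range(v0,v1):
        x=np.where(d[v,u0:u1])[0]
        if len(x): L.append((u0+x.min()-.5,v)); R.append((u0+x.max()+.5,v))
    for s,P in(("L",L),("R",R)):
        P=np.array(P); W=np.array([onz("top",*p,z)[:2] for p in P])
        k=np.ones(len(W),bool)
        for _ in range(6):
            a=np.polyfit(W[k,0],W[k,1],1); r=W[:,1]-np.polyval(a,W[:,0]); k=abs(r)<2
        print(nm,s,"slope",a[0],"y at x=500",np.polyval(a,500),k.sum(),len(k))
# knob
m=d[218:240,168:184]; n,l,s,c=cv2.connectedComponentsWithStats(m); print(s,c+[168,218]); 
for k in range(1,n): print(onz("top",*(c[k]+[168,218]),109), onz("top",*(c[k]+[168,218]),118))
E
```

```text
E1 [355.6 266. ] 87 [ 546.8 -255.8   10. ]
E2 [355.5 293. ] 93 [ 487.8 -254.3   10. ]
E3 [355.2 320.1] 97 [ 428.9 -252.2   10. ]
B1 [269.3 262.9] 90 [556.9 -66.2  10. ]
B2 [268.1 289.9] 94 [497.8 -63.   10. ]
D1 [180.6 266.7] 86 [551.3 126.8  18. ]
E L slope -0.03468004058305562 y at x=500 -222.21388664900394 75 75
E R slope -0.027182913914452825 y at x=500 -285.36960748156395 75 75
B L slope -0.007481860990544645 y at x=500 -34.78380331066027 20 77
B R slope -0.056247028603613816 y at x=500 -96.12645773481877 77 77
D L slope 0.25142932012303554 y at x=500 139.2432074895586 9 75
D R slope -0.10645040554876749 y at x=500 96.11918702426323 75 75
[[  0   0  16  22 236]
 [  3   5  11  12 116]] [[175.5 228.4]
 [175.6 228.8]]
[623.8 117.6 109. ] [622.7 115.5 118. ]
```

```bash
cat >> h.py <<'E'
def goal(p,zdir=None):
    """shift in tool axes & turn about tool y to take TCP to p, jaw axis along angle zdir (rad, mod pi)"""
    R=toolR(); s=bot.state(); d=R.T@(np.array(p,float)-s["tool_pos"])
    tr=None
    if zdir is not None:
        down=-np.sign(R[2,1]); 
        a=np.arctan2(R[1,2],R[0,2]); dd=(zdir-a+np.pi/2)%np.pi-np.pi/2; tr=-dd
        # levelling: rotvec taking current frame to exact vertical frame w/ that yaw
        zz=np.array([np.cos(a+dd),np.sin(a+dd),0]); yy=np.array([0,0,-1.]); xx=np.cross(yy,zz)
        T=np.c_[xx,yy,zz]; tr=Ro.from_matrix(R.T@T).as_rotvec()
    print("t",round(s["time_s"],2),"shift",d.round(1),"turn",None if tr is None else np.round(tr,3), "F",s["force"].round(1),"w",round(s["gripper_width"],1),"pos",s["tool_pos"].round(1))
yD=-0.106; yB=-0.0545; yE=-0.031
D=np.array([492.6,133.1]);B=np.array([497.8,-63.2]);E_=np.array([487.8,-254.2])
def on(c,yaw,x,y=0): return c+np.array([np.cos(yaw)*x-np.sin(yaw)*y,np.sin(yaw)*x+np.cos(yaw)*y])
E
python3 - <<'E'
from h import *
goal([493.5,134,160],yD+np.pi/2)
print(on(D,yD,131),on(D,yD,-59),on(B,yB,59),on(B,yB,-59))
E
```

```text
t 0.1 shift [-505.    71.4 -544.6] turn [0.002 0.528 0.   ] F [-0.8  0.9  0.3] w 85.4 pos [ 255.7 -569.7  230.3]
[622.86473084 119.23998924] [433.93115176 139.34229492] [556.71239931 -66.41390843] [438.88760069 -59.98609157]
```

What could be confused (top picture):
- Cups: the steel ones are at (169,293), (164,323) and (263,317). The blue (222,339), purple (310,280) and turquoise (312,322) ones are not meant.
- Trays: docked at (178,293), part-filled on the bench at (268,290), empty at (355,293).

Crop c1 confirms the two pale cups in the dock tray. I'll start with the middle one.

```bash
python3 -m pendant '[[[0,0.528,0],[-505,20,-545],1],[[0,0.528,0],[-505,20,-545],1],[[0,0.528,0],[-505,20,-545],1],[[0,0.528,0],[-505,20,-545],1],[[0,0.528,0],[-505,20,-545],1],[[0,0.528,0],[-505,20,-545],1],[[0,0.528,0],[-505,20,-545],1],[[0,0.528,0],[-505,20,-545],1],[[0,0.528,0],[-505,20,-545],1],[[0,0.528,0],[-505,20,-545],1],[[0,0.528,0],[-505,20,-545],1],[[0,0.528,0],[-505,20,-545],1],[[0,0.528,0],[-505,71,-545],1],[[0,0.528,0],[-505,71,-545],1],[[0,0.528,0],[-505,71,-545],1]]'
python3 - <<'E'
from h import *
goal([493.5,134,39],yD+np.pi/2)
cv2.imwrite("pics/t1.png",bot.capture("top")[150:400,80:400]);
E
```

```text
time_s: 1.98
tool_pos: [493.6, 133.3, 161.2]
eef_rot: [0.038, -0.038, -0.706, 0.706]
force: [1.3, -0.7, 0.3]
gripper_width: 84.9
t 1.98 shift [  0.2 122.2  -0.6] turn [-0.    -0.001  0.   ] F [ 1.3 -0.7  0.3] w 84.9 pos [493.6 133.3 161.2]
```

View pics/t1.png

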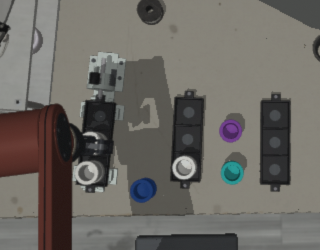

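The gripper is over the docked tray's middle cup, near (90,140) in this crop. Next: descend, grip and lift.

```bash
python3 -m pendant '[[[0,0,0],[0,60,0],1],[[0,0,0],[0,100,0],1],[[0,0,0],[0,122,0],1],[[0,0,0],[0,122,0],1],[[0,0,0],[0,122,0],-1],[[0,0,0],[0,122,0],-1],[[0,0,0],[0,122,0],-1],[[0,0,0],[0,122,0],-1]]'
python3 - <<'E'
from h import *
goal([493.5,134,39],yD+np.pi/2)
cv2.imwrite("pics/s2.png",bot.capture("side")[200:420,250:500]);
E
```

```text
time_s: 3.02
tool_pos: [495.1, 133.8, 40.5]
eef_rot: [-0.036, 0.039, 0.706, -0.706]
force: [-1.6, -0.8, 6.8]
gripper_width: 46.1
t 3.02 shift [ 1.7  1.5 -0. ] turn [ 0.    -0.    -0.003] F [-1.6 -0.8  6.8] w 46.1 pos [495.1 133.8  40.5]
```

View pics/s2.png

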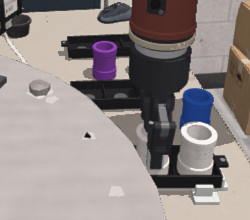

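```bash
python3 -m pendant '[[[0,0,0],[0,-60,0],-1],[[0,0,0],[0,-100,0],-1],[[0,0,0],[0,-100,0],-1]]'
python3 - <<'E'
from h import *
goal([*on(B,yB,59),130],yB+np.pi/2)
E
```

```text
time_s: 3.45
tool_pos: [496.7, 134.2, 143.1]
eef_rot: [-0.034, 0.041, 0.707, -0.706]
force: [0.2, 0.2, -1.7]
gripper_width: 46.3
t 3.45 shift [-80.8  13.4 193.2] turn [ 0.002 -0.052 -0.009] F [ 0.2  0.2 -1.7] w 46.3 pos [496.7 134.2 143.1]
```

```bash
python3 -m pendant '[[[0,-0.052,0],[-81,0,193],-1],[[0,-0.052,0],[-81,0,193],-1],[[0,-0.052,0],[-81,0,193],-1],[[0,-0.052,0],[-81,13,193],-1],[[0,-0.052,0],[-81,13,193],-1],[[0,-0.052,0],[-81,13,193],-1]]'
python3 - <<'E'
from h import *
np.set_printoptions(precision=1,suppress=True)
for n in("side","top"): cv2.imwrite(f"pics/{n}3.png",bot.capture(n)[180:420,150:500])
goal([*on(B,yB,59),34],yB+np.pi/2)
E
```

```text
time_s: 4.2
tool_pos: [552.5, -65.5, 124.2]
eef_rot: [-0.02, 0.018, 0.707, -0.706]
force: [-0.3, 0.7, -1.7]
gripper_width: 46.1
t 4.3 shift [-3.6 91.1  1. ] turn [0. 0. 0.] F [ 0.3  0.  -2.5] w 46.3 pos [553.2 -65.2 125.1]
```

View pics/side3.png

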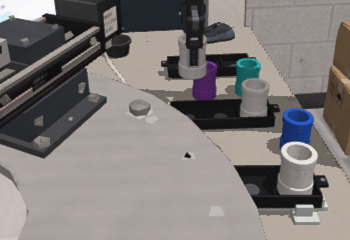

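View pics/top3.png

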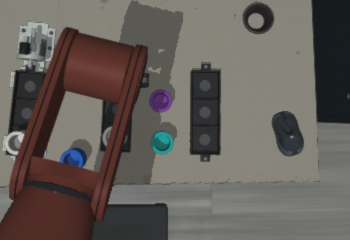

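```bash
python3 - <<'E'
from h import *
im=cv2.imread("pics/side3.png"); c=im[25:85,165:225]; cv2.imwrite("pics/c3.png",cv2.resize(c,None,fx=8,fy=8,interpolation=0))
s=bot.state()
# expected columns for cup at tool xy, radius 24, at z 145 / 110
for z in(105,120,160):
    print(z,[ (proj("side",[553.2+dx,-65.2,z])-[150,180]-[165,25]).round(1) for dx in(-24,0,24)])
E
```

```text
105 [array([40.3, 43.9]), array([26.5, 44.7]), array([12.7, 45.5])]
120 [array([40.4, 36.2]), array([26.5, 37. ]), array([12.6, 37.8])]
160 [array([40.8, 15. ]), array([26.6, 15.7]), array([12.4, 16.5])]
```

View pics/c3.png

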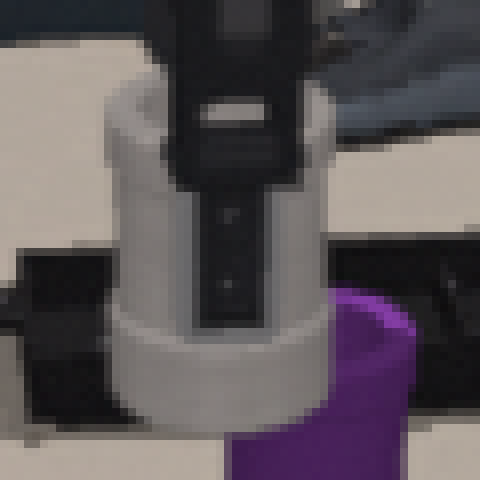

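```bash
python3 -m pendant '[[[0,0,0],[-3,50,1],-1],[[0,0,0],[-3,50,1],-1],[[0,0,0],[-3,80,1],-1],[[0,0,0],[-3,90,1],-1],[[0,0,0],[-3,91,1],-1],[[0,0,0],[-3,91,1],-1]]'
python3 - <<'E'
from h import *
goal([*on(B,yB,59),33],yB+np.pi/2)
E
```

```text
time_s: 5.05
tool_pos: [557.4, -68.0, 35.7]
eef_rot: [0.018, -0.02, -0.707, 0.707]
force: [-0.4, 0.3, -1.0]
gripper_width: 46.5
t 5.05 shift [ 0.8  2.7 -1.5] turn [-0.     0.001 -0.002] F [-0.4  0.3 -1. ] w 46.5 pos [557.4 -68.   35.7]
```

```bash
python3 -m pendant '[[[0,0,0],[0,2,-1.5],-1],[[0,0,0],[0,2,-1.5],-1]]'
python3 - <<'E'
from h import *
goal([*on(B,yB,59),33],yB+np.pi/2)
cv2.imwrite("pics/s4.png",cv2.resize(bot.capture("side")[210:310,300:440],None,fx=5,fy=5))
E
```

```text
time_s: 5.3
tool_pos: [556.8, -66.4, 32.8]
eef_rot: [0.019, -0.019, -0.707, 0.707]
force: [0.6, -0.5, -2.3]
gripper_width: 46.3
t 5.3 shift [ 0.1 -0.2  0.1] turn [-0.     0.    -0.001] F [ 0.6 -0.5 -2.3] w 46.3 pos [556.8 -66.4  32.8]
```

View pics/s4.png

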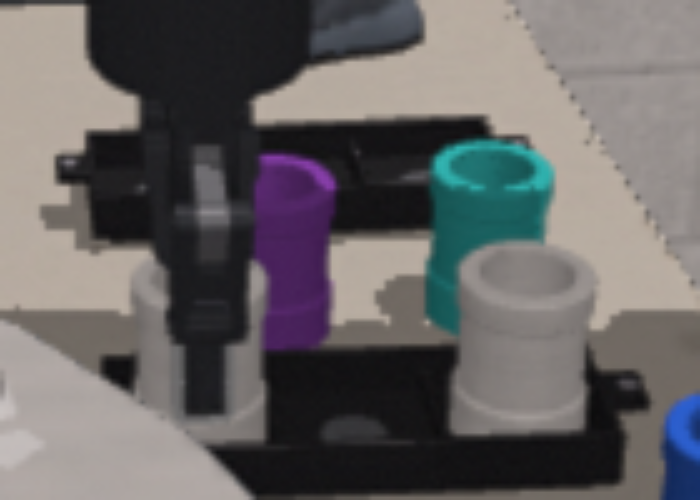

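The cup is inside the far pocket and nearly seated. I'll lower a little more, release partly and rise.

```bash
python3 -m pendant '[[[0,0,0],[0,1.5,0],-1],[[0,0,0],[0,1.5,0],-1],[[0,0,0],[0,1.5,0],0.5],[[0,0,0],[0,1.5,0],0.5],[[0,0,0],[0,1.5,0],0.5],[[0,0,0],[0,-55,0],0.5],[[0,0,0],[0,-110,0],0.5],[[0,0,0],[0,-110,0],0.5]]'
python3 - <<'E'
from h import *
goal([434,140.5,140],yD+np.pi/2)
E
```

```text
time_s: 6.35
tool_pos: [560.5, -67.4, 148.1]
eef_rot: [0.015, -0.023, -0.706, 0.708]
force: [1.4, -0.1, 0.0]
gripper_width: 64.2
t 6.35 shift [ 137.6    6.3 -200.8] turn [-0.002  0.052 -0.01 ] F [ 1.4 -0.1  0. ] w 64.2 pos [560.5 -67.4 148.1]
```

```bash
python3 -m pendant '[[[0,0.052,0],[134,0,-201],0.8],[[0,0.052,0],[134,0,-201],1],[[0,0.052,0],[134,0,-201],1],[[0,0.052,0],[134,0,-201],1],[[0,0.052,0],[134,0,-201],1],[[0,0.052,0],[134,0,-201],1]]'
python3 - <<'E'
from h import *
goal([434,140.5,40],yD+np.pi/2)
im=bot.capture("top"); cv2.imwrite("pics/t5.png",cv2.resize(im[190:360,140:380],None,fx=3.3,fy=3.3))
E
```

```text
time_s: 7.1
tool_pos: [433.6, 141.4, 141.8]
eef_rot: [0.037, -0.037, -0.706, 0.706]
force: [0.7, 0.0, -0.6]
gripper_width: 85.2
t 7.1 shift [ -0.5 101.8   0.8] turn [-0.001  0.001  0.   ] F [ 0.7  0.  -0.6] w 85.2 pos [433.6 141.4 141.8]
```

View pics/t5.png

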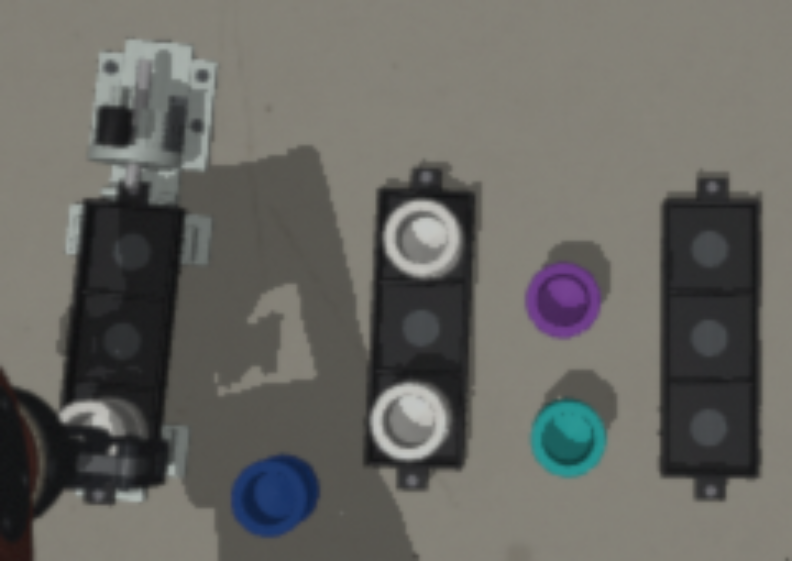

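The first cup is seated in the far pocket at crop (422,238). Now the near dock cup.

```bash
python3 -m pendant '[[[0,0,0],[0,60,0],1],[[0,0,0],[0,90,0],1],[[0,0,0],[0,102,0],1],[[0,0,0],[0,102,0],1],[[0,0,0],[0,102,0],-1],[[0,0,0],[0,102,0],-1],[[0,0,0],[0,102,0],-1],[[0,0,0],[0,102,0],-1]]'
python3 - <<'E'
from h import *
goal([434,140.5,40],yD+np.pi/2)
cv2.imwrite("pics/s6.png",cv2.resize(bot.capture("side")[290:410,360:500],None,fx=5,fy=5))
im=cv2.imread("pics/t5.png")
E
```

```text
time_s: 8.15
tool_pos: [435.2, 141.8, 41.9]
eef_rot: [-0.036, 0.039, 0.706, -0.706]
force: [-0.4, 0.1, 5.9]
gripper_width: 46.3
t 8.15 shift [1.1 1.9 1.5] turn [ 0.001 -0.    -0.003] F [-0.4  0.1  5.9] w 46.3 pos [435.2 141.8  41.9]
```

View pics/s6.png

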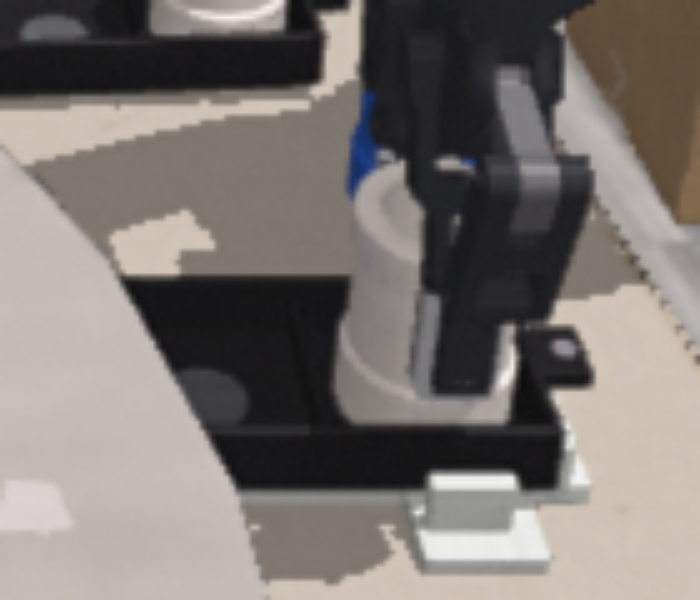

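```bash
python3 -m pendant '[[[0,0,0],[0,-60,0],-1],[[0,0,0],[0,-110,0],-1],[[0,0,0],[0,-110,0],-1],[[0,0,0],[0,-110,0],-1]]'
python3 - <<'E'
from h import *
goal([*B,140],yB+np.pi/2)
E
```

```text
time_s: 8.7
tool_pos: [433.1, 141.5, 149.8]
eef_rot: [0.038, -0.037, -0.706, 0.706]
force: [0.0, 0.1, -2.1]
gripper_width: 46.3
t 8.7 shift [-86.    9.7 196.7] turn [-0.    -0.052  0.001] F [ 0.   0.1 -2.1] w 46.3 pos [433.1 141.5 149.8]
```

```bash
python3 -m pendant '[[[0,-0.052,0],[-86,0,197],-1],[[0,-0.052,0],[-86,0,197],-1],[[0,-0.052,0],[-86,0,197],-1],[[0,-0.052,0],[-86,0,197],-1],[[0,-0.052,0],[-86,10,197],-1],[[0,-0.052,0],[-86,10,197],-1],[[0,-0.052,0],[-86,10,197],-1]]'
python3 - <<'E'
from h import *
goal([*B,33],yB+np.pi/2)
E
```

```text
time_s: 9.57
tool_pos: [497.4, -62.1, 139.3]
eef_rot: [-0.019, 0.018, 0.707, -0.707]
force: [0.7, -0.2, -1.7]
gripper_width: 46.6
t 9.57 shift [ -0.7 106.3   1.1] turn [0.001 0.002 0.002] F [ 0.7 -0.2 -1.7] w 46.6 pos [497.4 -62.1 139.3]
```

```bash
python3 -m pendant '[[[0,0,0],[0,55,1],-1],[[0,0,0],[0,85,1],-1],[[0,0,0],[0,100,1],-1],[[0,0,0],[0,105,1],-1],[[0,0,0],[0,107,1],-1],[[0,0,0],[0,107,1],-1]]'
python3 - <<'E'
from h import *
goal([*B,33],yB+np.pi/2)
cv2.imwrite("pics/s7.png",cv2.resize(bot.capture("side")[210:310,300:440],None,fx=5,fy=5))
E
```

```text
time_s: 10.32
tool_pos: [499.2, -64.5, 34.4]
eef_rot: [0.018, -0.02, -0.707, 0.707]
force: [0.8, 1.5, -2.5]
gripper_width: 46.2
t 10.32 shift [ 1.5  1.4 -1.2] turn [-0.     0.    -0.002] F [ 0.8  1.5 -2.5] w 46.2 pos [499.2 -64.5  34.4]
```

View pics/s7.png

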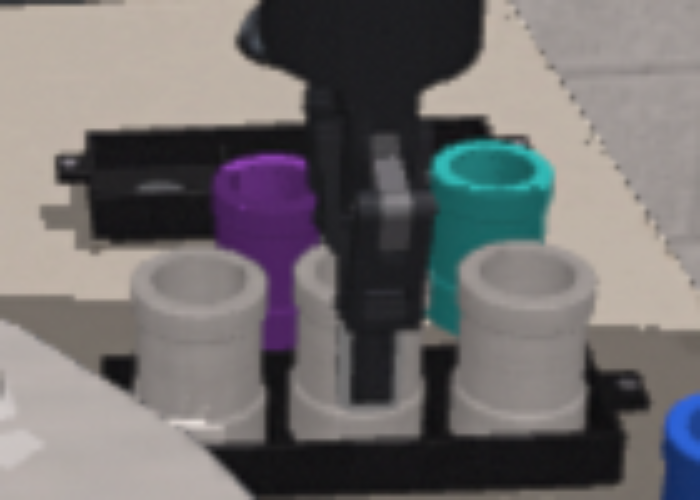

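```bash
python3 -m pendant '[[[0,0,0],[0,1.5,0],-1],[[0,0,0],[0,1.5,0],-1],[[0,0,0],[0,1.5,0],0.5],[[0,0,0],[0,1.5,0],0.5],[[0,0,0],[0,1.5,0],0.5],[[0,0,0],[0,-55,0],0.5],[[0,0,0],[0,-115,0],0.5],[[0,0,0],[0,-125,0],0.5],[[0,0,0],[0,-125,0],0.5]]'
python3 - <<'E'
from h import *
np.set_printoptions(precision=1,suppress=True)
goal([*on(D,yD,131),150],yD)
E
```

```text
time_s: 11.5
tool_pos: [498.7, -64.6, 158.9]
eef_rot: [0.019, -0.02, -0.707, 0.707]
force: [-0.8, -0.6, -0.6]
gripper_width: 63.8
t 11.5 shift [-114.     9.  -190.3] turn [-0.  -1.5 -0. ] F [-0.8 -0.6 -0.6] w 63.8 pos [498.7 -64.6 158.9]
```

```bash
python3 - <<'E'
from h import *
np.set_printoptions(precision=2,suppress=True)
print(bot.state()["q"])
im=bot.capture("top"); cv2.imwrite("pics/top8.png",im); cv2.imwrite("pics/t8.png",cv2.resize(im[190:360,140:300],None,fx=4,fy=3.5))
hsv=cv2.cvtColor(im,cv2.COLOR_BGR2HSV)
d=darkmask(im)
n,l,s,c=cv2.connectedComponentsWithStats((1-d).astype(np.uint8),connectivity=4)
for k in range(n):
    if 50<s[k,4]<150 and 150<c[k][0]<380 and 230<c[k][1]<340: print(c[k].round(1),s[k,4],onz("top",*c[k],18 if c[k][0]<200 else 10))
E
```

```text
[-0.29 -0.01  1.92 -0.    1.23  1.34]
[355.7 266.1] 95 [ 546.77 -256.14   10.  ]
[180.8 267.2] 93 [550.25 126.41  18.  ]
[355.4 293. ] 98 [ 487.78 -253.94   10.  ]
[177.7 294.3] 95 [491.47 132.75  18.  ]
[355.2 320. ] 100 [ 429.08 -252.11   10.  ]
```

View pics/t8.png

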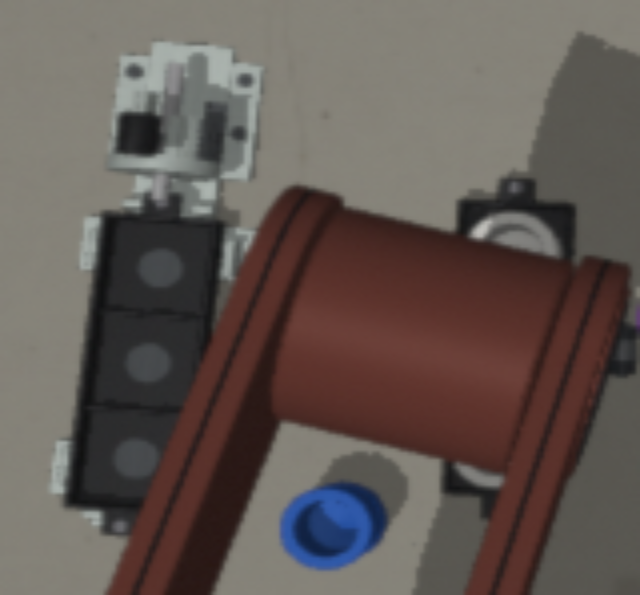

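```bash
sed -i 's/^yD=-0.106;/yD=-0.1075;/; s/D=np.array(\[492.6,133.1\])/D=np.array([491.9,132.7])/' h.py; python3 - <<'E'
from h import *
goal([622.3,118.6,160],yD)
E
python3 -m pendant '[[[0,-0.186,0],[-114,0,-190],0.18],[[0,-0.37,0],[-114,0,-190],0.18],[[0,-0.55,0],[-114,0,-190],0.18],[[0,-0.73,0],[-114,0,-190],0.18],[[0,-0.9,0],[-114,0,-190],0.18],[[0,-1.1,0],[-114,0,-190],0.18],[[0,-1.3,0],[-114,0,-190],0.18],[[0,-1.5,0],[-114,0,-190],0.18],[[0,-1.5,0],[-114,0,-190],0.18],[[0,-1.5,0],[-114,0,-190],0.18],[[0,-1.5,0],[-114,0,-190],0.18]]'
python3 - <<'E'
from h import *
goal([622.3,118.6,93],yD)
im=bot.capture("top");cv2.imwrite("pics/t9.png",cv2.resize(im[170:340,130:300],None,fx=3.5,fy=3.5))
cv2.imwrite("pics/s9.png",bot.capture("side"))
E
```

```text
t 11.55 shift [-114.5   -2.7 -189.4] turn [ 1.000e-03 -1.518e+00  1.000e-03] F [0.  0.8 0.6] w 63.9 pos [497.7 -64.3 157.3]
time_s: 12.92
tool_pos: [621.5, 119.0, 156.6]
eef_rot: [0.467, -0.468, 0.531, -0.53]
force: [-0.6, -0.1, 0.1]
gripper_width: 50.2
t 12.93 shift [ 0.3 63.6  1. ] turn [ 0.003 -0.018  0.001] F [-0.6 -0.1  0.1] w 50.2 pos [621.5 119.  156.6]
```

View pics/t9.png

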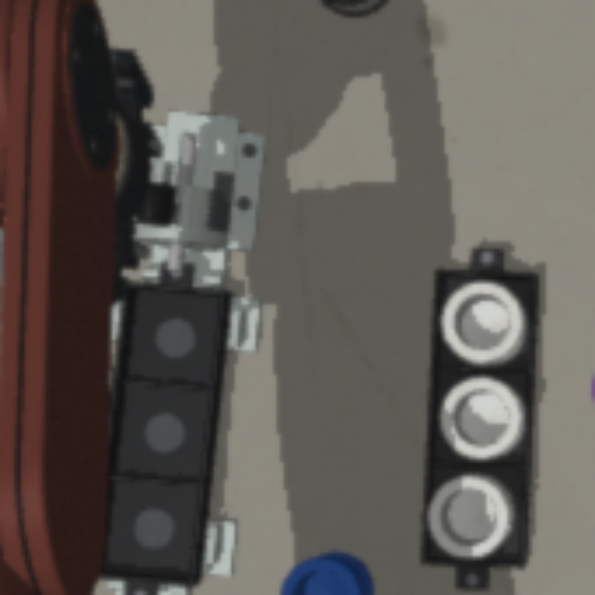

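View pics/s9.png

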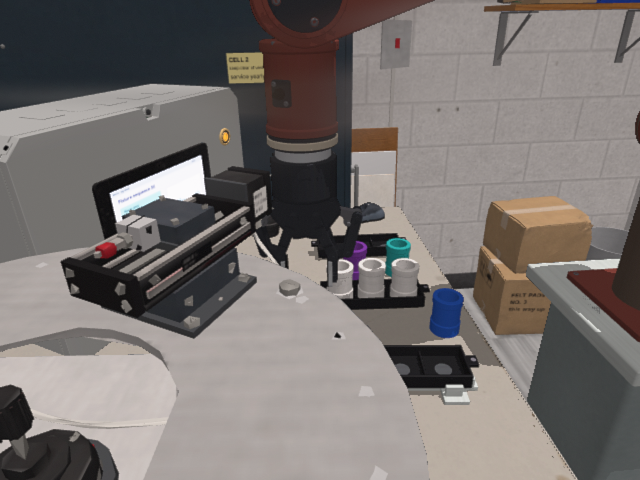

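All three cups are in the bench tray, at crop (483,323), (481,418) and (470,517). Next, descend on the knob, grip it and feel.

```bash
python3 -m pendant '[[[0,-0.018,0],[0,40,1],0.18],[[0,-0.018,0],[0,63,1],0.18],[[0,-0.018,0],[0,63,1],0.18],[[0,-0.018,0],[0,63,1],0.18]]'
python3 - <<'E'
from h import *
goal([622.3,118.6,93],yD)
E
python3 -m pendant '[[[0,0,0],[0,0,0],-1],[[0,0,0],[0,0,0],-1],[[0,0,0],[0,0,0],-1],[[0,0,0],[0,0,0],-1]]'
python3 - <<'E'
from h import *
goal([622.3,118.6,93],yD);print(toolR().round(3))
im=bot.capture("top");cv2.imwrite("pics/t10.png",cv2.resize(im[170:340,130:300],None,fx=3.5,fy=3.5))
E
```

```text
time_s: 13.52
tool_pos: [624.1, 119.0, 96.4]
eef_rot: [-0.473, 0.472, -0.526, 0.526]
force: [0.1, 0.5, 0.5]
gripper_width: 50.6
t 13.53 shift [ 0.6  3.4 -1.8] turn [-0.001  0.    -0.   ] F [0.1 0.5 0.5] w 50.6 pos [624.1 119.   96.4]
time_s: 14.02
tool_pos: [625.7, 118.9, 97.4]
eef_rot: [-0.474, 0.471, -0.525, 0.527]
force: [5.5, -0.7, 1.7]
gripper_width: 22.6
t 14.03 shift [ 0.7  4.4 -3.4] turn [-0.006  0.    -0.001] F [ 5.5 -0.7  1.7] w 22.6 pos [625.7 118.9  97.4]
[[-0.107  0.006  0.994]
 [-0.994  0.    -0.107]
 [-0.001 -1.     0.006]]
```

View pics/t10.png

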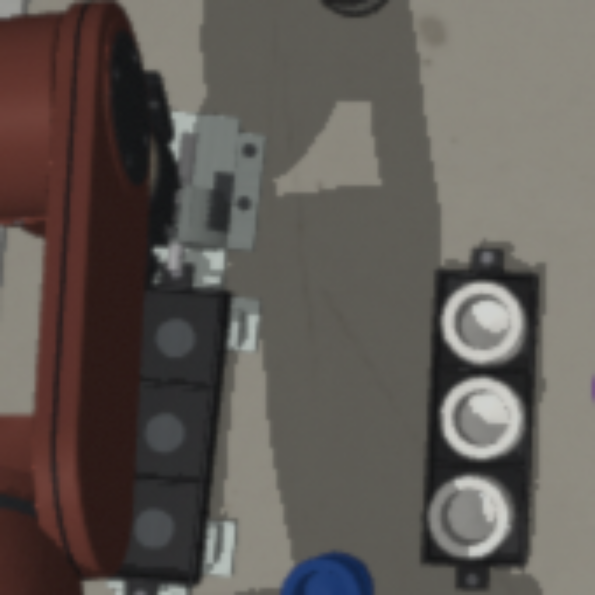

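```bash
python3 -m pendant '[[[0,0,0],[0,0,2],0],[[0,0,0],[0,5,2],0],[[0,0,0],[0,6,2],0],[[0,0,0],[0,6,2],-1],[[0,0,0],[0,6,2],-1],[[0,0,0],[0,6,2],-1]]'
python3 - <<'E'
from h import *
goal([622.3,118.6,93],yD);
E
```

```text
time_s: 14.82
tool_pos: [625.6, 118.7, 89.1]
eef_rot: [-0.473, 0.472, -0.526, 0.526]
force: [3.5, -0.6, -3.2]
gripper_width: 23.1
t 14.82 shift [ 0.5 -3.9 -3.3] turn [-0.001  0.    -0.   ] F [ 3.5 -0.6 -3.2] w 23.1 pos [625.6 118.7  89.1]
```

```bash
python3 -m pendant '[[[0,0,0],[0,0,8],-1],[[0,0,0],[0,0,16],-1],[[0,0,0],[0,0,22],-1],[[0,0,0],[0,0,26],-1],[[0,0,0],[0,0,26],-1],[[0,0,0],[0,0,26],-1]]'
python3 - <<'E'
from h import *
goal([625.6+.9942*23,118.7-.1073*23,89],yD);
E
```

```text
time_s: 15.58
tool_pos: [648.9, 116.2, 88.7]
eef_rot: [0.471, -0.474, 0.527, -0.525]
force: [-7.3, 0.3, 2.8]
gripper_width: 23.2
t 15.57 shift [ 0.1 -0.3 -0.4] turn [0.006 0.001 0.001] F [-7.3  0.3  2.8] w 23.2 pos [648.9 116.2  88.7]
```

```bash
python3 -m pendant '[[[0,0,0],[5.8,0.3,0],-1],[[0,0,0],[11.5,1,0],-1],[[0,0,0],[17.1,2.2,0],-1],[[0,0,0],[22.6,4,0],-1],[[0,0,0],[27.9,6.2,0],-1],[[0,0,0],[33,8.8,0],-1],[[0,0,0],[33,8.8,0],-1]]'
python3 - <<'E'
from h import *
goal([625.6+.9942*23,118.7-.1073*23,89],yD);
E
```

```text
time_s: 16.45
tool_pos: [644.8, 82.7, 79.4]
eef_rot: [0.471, -0.475, 0.528, -0.524]
force: [-9.3, -1.1, 1.7]
gripper_width: 22.9
t 16.45 shift [-33.7  -9.7  -0. ] turn [0.007 0.001 0.001] F [-9.3 -1.1  1.7] w 22.9 pos [644.8  82.7  79.4]
```

```bash
python3 -m pendant '[[[0,0,0],[4.9,3.1,0],-1],[[0,0,0],[9.4,6.6,0],-1],[[0,0,0],[13.7,10.5,0],-1],[[0,0,0],[17.6,14.8,0],-1],[[0,0,0],[21.1,19.3,0],-1],[[0,0,0],[24.2,24.2,0],-1],[[0,0,0],[24.2,24.2,0],-1]]'
python3 - <<'E'
from h import *
R=toolR()
goal([625.6+.9942*23,118.7-.1073*23,89],yD);
s=bot.state();print((R.T@s["force"]).round(1))
im=bot.capture("top");cv2.imwrite("pics/t11.png",cv2.resize(im[170:340,130:300],None,fx=3.5,fy=3.5))
E
```

```text
time_s: 17.32
tool_pos: [641.6, 58.8, 54.3]
eef_rot: [0.47, -0.475, 0.528, -0.524]
force: [-9.1, -1.1, 0.7]
gripper_width: 23.1
t 17.32 shift [-57.8 -34.7   0.4] turn [0.009 0.001 0.001] F [-9.1 -1.1  0.7] w 23.1 pos [641.6  58.8  54.3]
[ 2.  -0.7 -8.9]
```

View pics/t11.png

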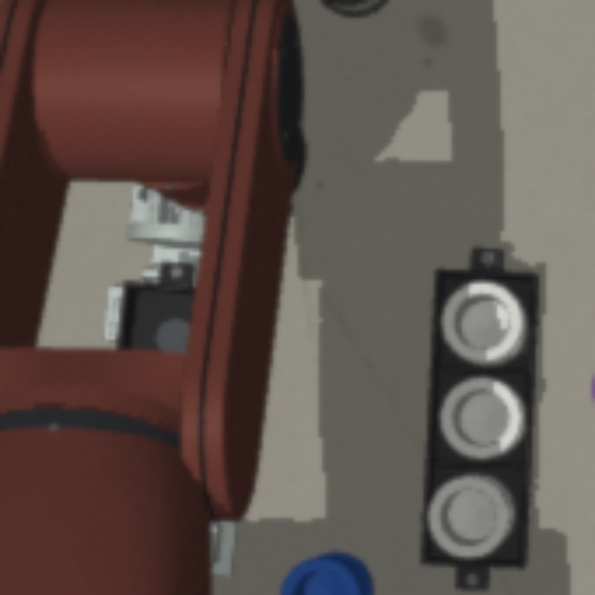

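```bash
cat > f.py <<'E'
from h import *
R=toolR();s=bot.state()
d=R.T@(s["tool_pos"]-np.array([648.5,116.2,89])); a=np.degrees(np.arctan2(d[0],66-d[1])); r=np.hypot(d[0],66-d[1])
F=R.T@s["force"]; t=np.radians(a)
print("ang",a.round(1),"r",r.round(1),"pull",(23+d[2]).round(1),"Ftan(resist)",(-(F[0]*np.cos(t)+F[1]*np.sin(t))).round(1),"F",F.round(1),"w",s["gripper_width"].round(1),s["time_s"])
E
python3 f.py
python3 -m pendant '[[[0,0,0],[1.4,2.5,0],-1],[[0,0,0],[2.7,5.1,0],-1],[[0,0,0],[2.7,5.1,0],-1]]' >/dev/null; python3 f.py
python3 -m pendant '[[[0,0,0],[1.1,2.6,0],-1],[[0,0,0],[2.2,5.3,0],-1],[[0,0,0],[2.2,5.3,0],-1]]' >/dev/null; python3 f.py
```

```text
Traceback (most recent call last):
  File "f.py", line 5, in <module>
    print("ang",a.round(1),"r",r.round(1),"pull",(23+d[2]).round(1),"Ftan(resist)",(-(F[0]*np.cos(t)+F[1]*np.sin(t))).round(1),"F",F.round(1),"w",s["gripper_width"].round(1),s["time_s"])
                                                                                                                                                  ^^^^^^^^^^^^^^^^^^^^^^^^
AttributeError: 'float' object has no attribute 'round'
Traceback (most recent call last):
  File "f.py", line 5, in <module>
    print("ang",a.round(1),"r",r.round(1),"pull",(23+d[2]).round(1),"Ftan(resist)",(-(F[0]*np.cos(t)+F[1]*np.sin(t))).round(1),"F",F.round(1),"w",s["gripper_width"].round(1),s["time_s"])
                                                                                                                                                  ^^^^^^^^^^^^^^^^^^^^^^^^
AttributeError: 'float' object has no attribute 'round'
Traceback (most recent call last):
  File "f.py", line 5, in <module>
    print("ang",a.round(1),"r",r.round(1),"pull",(23+d[2]).round(1),"Ftan(resist)",(-(F[0]*np.cos(t)+F[1]*np.sin(t))).round(1),"F",F.round(1),"w",s["gripper_width"].round(1),s["time_s"])
                                                                                                                                                  ^^^^^^^^^^^^^^^^^^^^^^^^
AttributeError: 'float' object has no attribute 'round'
```

```bash
sed -i 's/s\["gripper_width"\].round(1)/round(s["gripper_width"],1)/' f.py; python3 f.py
```

```text
ang 71.4 r 65.7 pull 22.6 Ftan(resist) -1.3 F [ 2.   0.7 -8.6] w 23.2 18.125
```

```bash

python3 -m pendant '[[[0,0,0],[0.8,2.8,0],-1],[[0,0,0],[0.8,2.8,0],-1]]' >/dev/null; python3 f.py
python3 -m pendant '[[[0,0,0],[0.7,2.8,0],-1],[[0,0,0],[0.7,2.8,0],-1]]' >/dev/null; python3 f.py
python3 -m pendant '[[[0,0,0],[0.6,2.8,0],-1],[[0,0,0],[0.6,2.8,0],-1]]' >/dev/null; python3 f.py
```

```text
ang 73.9 r 65.7 pull 22.7 Ftan(resist) -0.5 F [ 0.8  0.3 -8. ] w 23.1 18.375
ang 76.4 r 65.7 pull 22.7 Ftan(resist) -0.6 F [ 1.3  0.3 -8.6] w 23.1 18.625
ang 79.0 r 65.7 pull 22.7 Ftan(resist) -0.9 F [ 1.4  0.7 -8.4] w 23.2 18.875
```

```bash

python3 -m pendant '[[[0,0,0],[0.5,2.8,0],-1],[[0,0,0],[0.5,2.8,0],-1]]' >/dev/null; python3 f.py
python3 -m pendant '[[[0,0,0],[0.4,2.8,0],-1],[[0,0,0],[0.4,2.8,0],-1]]' >/dev/null; python3 f.py
python3 -m pendant '[[[0,0,0],[0.2,2.8,0],-1],[[0,0,0],[0.2,2.8,0],-1]]' >/dev/null; python3 f.py
```

```text
ang 81.5 r 65.7 pull 22.6 Ftan(resist) -1.0 F [ 1.4  0.8 -8.8] w 23.0 19.125
ang 83.9 r 65.7 pull 22.7 Ftan(resist) -0.7 F [ 1.8  0.5 -7. ] w 23.1 19.375
ang 86.3 r 65.8 pull 22.8 Ftan(resist) 0.4 F [ 2.4 -0.6 -8.7] w 23.0 19.625
```

```bash

python3 -m pendant '[[[0,0,0],[0.1,2.8,0],-1],[[0,0,0],[0.1,2.8,0],-1]]' >/dev/null; python3 f.py
python3 -m pendant '[[[0,0,0],[0,2.8,0],-1],[[0,0,0],[0,2.8,0],-1]]' >/dev/null; python3 f.py
```

```text
ang 88.4 r 65.8 pull 22.9 Ftan(resist) 3.3 F [  2.3  -3.4 -10.4] w 23.2 19.875
ang 90.3 r 65.8 pull 22.9 Ftan(resist) 6.1 F [  3.1  -6.1 -11.2] w 23.2 20.125
```

The stop is felt: resistance rises from about 0 N at 86° to 3.3 and then 6.1 N. I'll ease off to about 86° and let the pin come forward.

```bash

python3 -m pendant '[[[0,0,0],[0,-4,0],-1],[[0,0,0],[0,-4.5,0],-1]]' >/dev/null; python3 f.py
python3 -m pendant '[[[0,0,0],[0,0,-2],-1],[[0,0,0],[0,0,-4],-1],[[0,0,0],[0,0,-4],-1]]' >/dev/null; python3 f.py
python3 -m pendant '[[[0,0,0],[0,0,-2],-1],[[0,0,0],[0,0,-4],-1],[[0,0,0],[0,0,-4],-1]]' >/dev/null; python3 f.py
```

```text
ang 86.8 r 65.7 pull 23.0 Ftan(resist) -0.1 F [ 1.9  0.  -8.4] w 22.6 20.375
ang 86.4 r 65.7 pull 19.9 Ftan(resist) 2.0 F [ 2.5 -2.2 -7.2] w 22.8 20.75
ang 86.2 r 65.7 pull 16.5 Ftan(resist) 1.0 F [ 2.6 -1.1 -6.8] w 22.8 21.125
```

Below 20 mm, so it is in the notch. Ease to 15 mm.

```bash

python3 -m pendant '[[[0,0,0],[0,0,-2],-1],[[0,0,0],[0,0,-4],-1],[[0,0,0],[0,0,-4],-1]]' >/dev/null; python3 f.py
python3 -m pendant '[[[0,0,0],[0,0,-1],-1],[[0,0,0],[0,0,-2],-1],[[0,0,0],[0,0,-2],-1]]' >/dev/null; python3 f.py
```

```text
ang 85.2 r 65.8 pull 14.8 Ftan(resist) -3.4 F [3.2 3.2 3. ] w 22.9 21.5
ang 84.3 r 65.9 pull 14.4 Ftan(resist) -2.5 F [2.7 2.2 8.1] w 23.2 21.875
```

```bash

python3 -m pendant '[[[0,0,0],[0,0,3],-1],[[0,0,0],[0,0,3],-0.2],[[0,0,0],[0,0,3],0.1],[[0,0,0],[0,0,3],0.1],[[0,0,0],[0,0,3],0.1]]'
python3 f.py
python3 -m pendant '[[[0,0,0],[0,-60,0],0.1],[[0,0,0],[0,-110,0],0.1],[[0,0,0],[0,-110,0],0.1],[[0,0,0],[60,-110,-150],0.5],[[0,0,0],[60,-110,-150],1],[[0,0,0],[60,-110,-150],1],[[0,0,0],[60,-110,-150],1]]'
python3 - <<'E'
from h import *
goal([*D,120],yD+np.pi/2)
im=bot.capture("top");cv2.imwrite("pics/top12.png",im);cv2.imwrite("pics/t12.png",cv2.resize(im[170:340,130:300],None,fx=3.5,fy=3.5))
E
```

```text
time_s: 22.5
tool_pos: [633.2, 52.4, 28.0]
eef_rot: [0.473, -0.473, 0.526, -0.526]
force: [0.1, -0.3, -0.4]
gripper_width: 47.0
ang 85.6 r 65.3 pull 14.6 Ftan(resist) -0.4 F [0.3 0.4 0.2] w 47.0 22.5
time_s: 23.38
tool_pos: [474.9, 8.4, 136.5]
eef_rot: [0.472, -0.473, 0.527, -0.525]
force: [0.4, -0.3, -0.4]
gripper_width: 85.6
t 23.38 shift [-125.5   16.5    3.6] turn [0.002 1.57  0.002] F [ 0.4 -0.3 -0.4] w 85.6 pos [474.9   8.4 136.5]
```

View pics/t12.png

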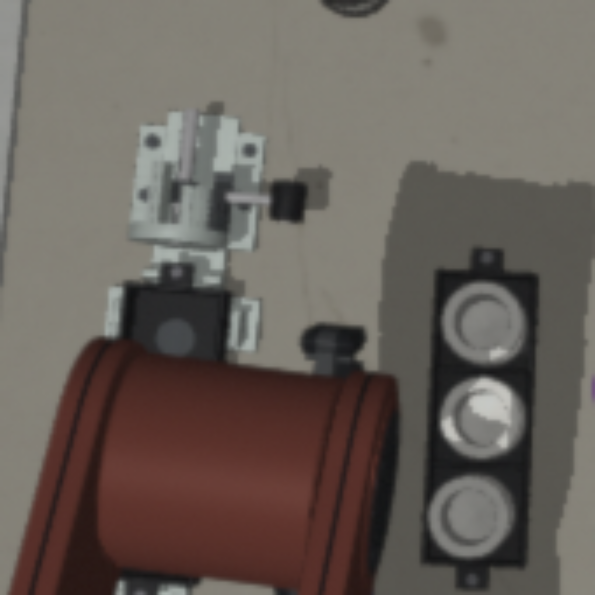

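The knob lies over at crop (287,201), full picture (212,227), and the lug is free. Check its dock x, then go for the tray.

```bash
python3 - <<'E'
from h import *
np.set_printoptions(precision=1,suppress=True)
im=cv2.imread("pics/top12.png");d=darkmask(im)
n,l,s,c=cv2.connectedComponentsWithStats(d[218:240,204:219]);k=1+np.argmax(s[1:,4]);u=c[k]+[204,218]
for z in(45,50,55):
    p=onz("top",*u,z)[:2]; v=p-D; print(u,s[k],z,p,np.cos(yD)*v[0]+np.sin(yD)*v[1],-np.sin(yD)*v[0]+np.cos(yD)*v[1])
p=np.array([625.6,118.7])-D;print("home",np.cos(yD)*p[0]+np.sin(yD)*p[1])
E
python3 -m pendant '[[[0,0.187,0],[-125,0,4],1],[[0,0.37,0],[-125,0,4],1],[[0,0.56,0],[-125,0,4],1],[[0,0.74,0],[-125,0,4],1],[[0,0.93,0],[-125,0,4],1],[[0,1.11,0],[-125,0,4],1],[[0,1.3,0],[-125,0,4],1],[[0,1.48,0],[-125,0,4],1],[[0,1.57,0],[-125,0,4],1],[[0,1.57,0],[-125,0,4],1]]'
python3 - <<'E'
from h import *
goal([*D,2],yD+np.pi/2)
E
```

```text
[213.  227.9] [  4   5  11  11 108] 45 [632.1  52. ] 148.00638829961957 -65.24521043414433
[213.  227.9] [  4   5  11  11 108] 50 [631.4  51.1] 147.4940793537006 -66.1121845355052
[213.  227.9] [  4   5  11  11 108] 55 [630.8  50.3] 146.98177040778174 -66.97915863686609
home 134.43031135030887
time_s: 24.68
tool_pos: [495.9, 132.9, 137.7]
eef_rot: [-0.037, 0.037, 0.706, -0.706]
force: [-0.3, 0.2, 0.5]
gripper_width: 85.5
t 24.68 shift [  4.  135.7   0.6] turn [ 0.     0.003 -0.   ] F [-0.3  0.2  0.5] w 85.5 pos [495.9 132.9 137.7]
```

```bash
python3 -m pendant '[[[0,0,0],[4,55,0.5],1],[[0,0,0],[4,100,0.5],1],[[0,0,0],[4,125,0.5],1],[[0,0,0],[4,134,0.5],1],[[0,0,0],[4,134,0.5],1]]'
python3 - <<'E'
from h import *
goal([*D,3],yD+np.pi/2)
cv2.imwrite("pics/s13.png",cv2.resize(bot.capture("side")[270:410,340:500],None,fx=4.2,fy=4.2))
E
```

```text
time_s: 25.3
tool_pos: [491.3, 132.4, 3.9]
eef_rot: [0.037, -0.037, -0.706, 0.706]
force: [-0.2, 0.8, 0.2]
gripper_width: 85.6
t 25.3 shift [-0.6  0.9 -0.3] turn [-0.     0.002  0.   ] F [-0.2  0.8  0.2] w 85.6 pos [491.3 132.4   3.9]
```

View pics/s13.png

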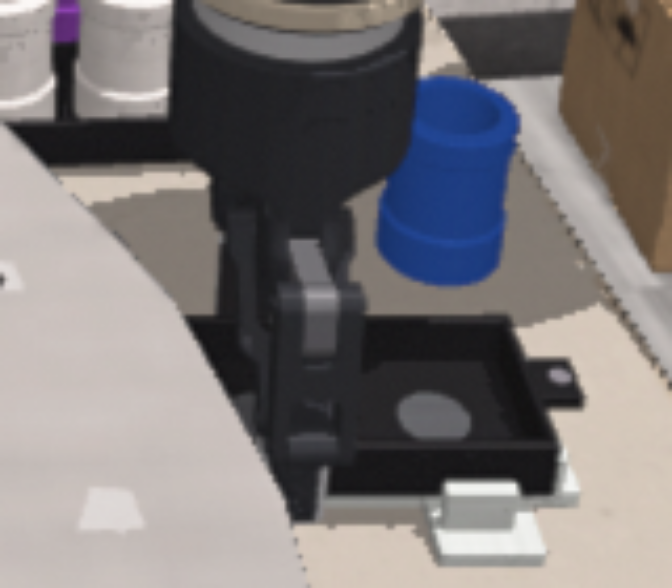

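```bash
python3 -m pendant '[[[0,0,0],[0,0,0],-1],[[0,0,0],[0,0,0],-1],[[0,0,0],[0,0,0],-1],[[0,0,0],[0,0,0],-1],[[0,0,0],[0,-10,0],-1],[[0,0,0],[0,-20,0],-1]]'
python3 - <<'E'
from h import *
goal([*D,3],yD+np.pi/2)
cv2.imwrite("pics/s14.png",cv2.resize(bot.capture("side")[270:410,340:500],None,fx=4.2,fy=4.2))
E
```

```text
time_s: 26.1
tool_pos: [491.2, 132.4, 24.7]
eef_rot: [-0.037, 0.038, 0.706, -0.706]
force: [0.2, 0.3, -1.8]
gripper_width: 63.3
t 26.1 shift [-0.6 21.7 -0.4] turn [ 0.     0.002 -0.001] F [ 0.2  0.3 -1.8] w 63.3 pos [491.2 132.4  24.7]
```

View pics/s14.png

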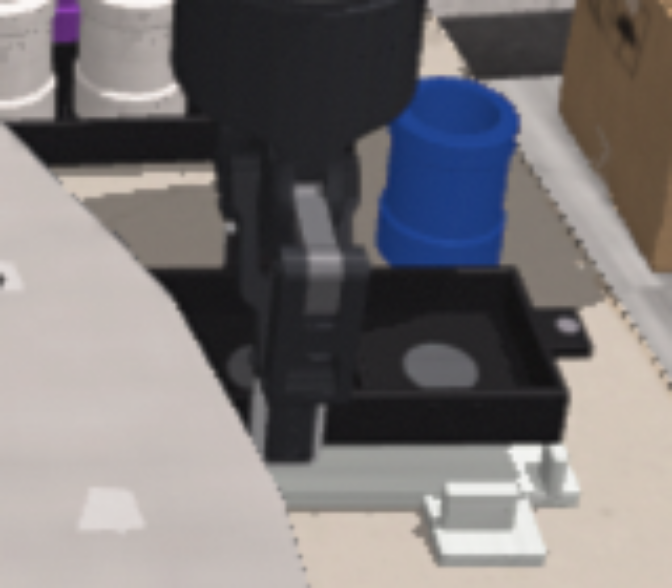

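```bash
python3 -m pendant '[[[0,0,0],[0,-50,0],-1],[[0,0,0],[0,-100,0],-1],[[0,0,0],[0,-115,0],-1],[[0,0,0],[0,-115,0],-1]]'
python3 - <<'E'
from h import *
goal([*(E_+[0,0.3]),100],yE+np.pi/2)
E
```

```text
time_s: 26.65
tool_pos: [491.6, 132.2, 139.8]
eef_rot: [-0.037, 0.038, 0.706, -0.706]
force: [-0.2, 0.1, -2.1]
gripper_width: 63.1
t 26.65 shift [-37.1  39.8 384.3] turn [ 0.    -0.075 -0.002] F [-0.2  0.1 -2.1] w 63.1 pos [491.6 132.2 139.8]
```

```bash
python3 -m pendant '[[[0,-0.02,0],[-5,0,50],-1],[[0,-0.03,0],[-10,0,100],-1],[[0,-0.04,0],[-15,0,150],-1],[[0,-0.05,0],[-20,0,200],-1],[[0,-0.06,0],[-25,0,250],-1],[[0,-0.075,0],[-30,0,300],-1],[[0,-0.075,0],[-35,0,350],-1],[[0,-0.075,0],[-37,0,384],-1],[[0,-0.075,0],[-37,0,384],-1],[[0,-0.075,0],[-37,40,384],-1],[[0,-0.075,0],[-37,40,384],-1],[[0,-0.075,0],[-37,40,384],-1]]'
python3 - <<'E'
from h import *
goal([*(E_+[0,0.3]),26],yE+np.pi/2)
im=bot.capture("top");cv2.imwrite("pics/top15.png",im);cv2.imwrite("pics/t15.png",cv2.resize(im[200:370,240:440],None,fx=4,fy=3.5))
cv2.imwrite("pics/side15.png",bot.capture("side"))
E
```

```text
time_s: 28.15
tool_pos: [486.9, -252.5, 98.7]
eef_rot: [-0.011, 0.01, 0.707, -0.707]
force: [-0.2, 0.5, -1.2]
gripper_width: 63.0
t 28.15 shift [-1.  72.7  1.5] turn [0.001 0.001 0.001] F [-0.2  0.5 -1.2] w 63.0 pos [ 486.9 -252.5   98.7]
```

View pics/t15.png

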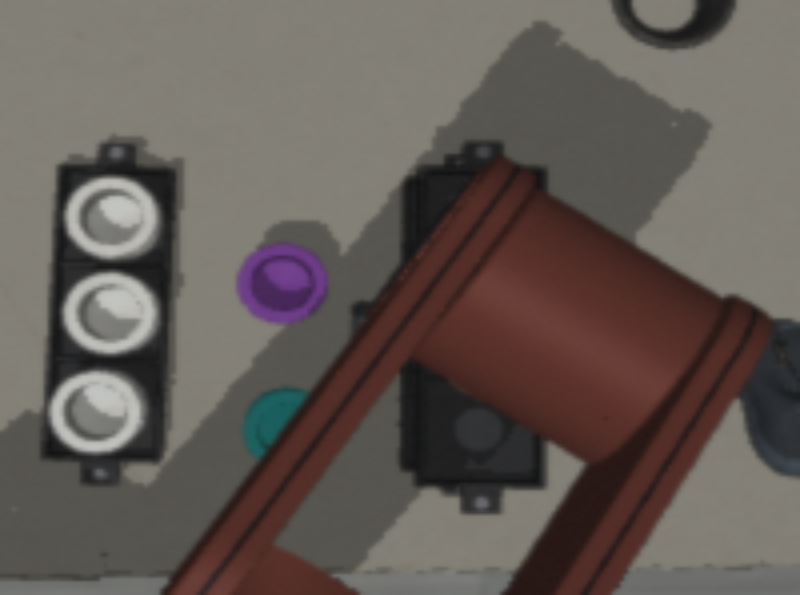

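View pics/side15.png

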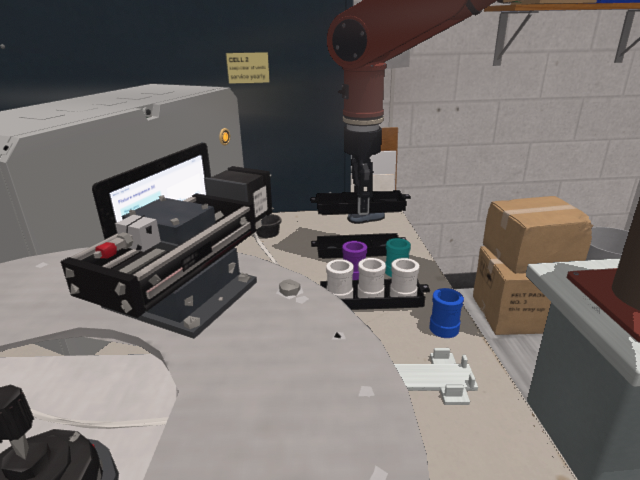

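```bash
python3 - <<'E'
from h import *
np.set_printoptions(precision=2,suppress=True)
a=onz("top",361,242.9,131);b=onz("top",360.25,343.4,131);print(a,b,(a+b)/2,(a-b)[1]/(a-b)[0])
c=onz("top",140+712/3.3,190+187/3.3,28);e=onz("top",140+710/3.3,190+490/3.3,28);print("empty lugs",c,e,(c+e)/2,(c-e)[1]/(c-e)[0])
E
```

```text
[ 586.87 -257.07  131.  ] [ 388.89 -250.54  131.  ] [ 487.88 -253.8   131.  ] -0.03300872179099775
empty lugs [ 588.07 -255.65   28.  ] [ 390.73 -249.48   28.  ] [ 489.4  -252.56   28.  ] -0.03126105630823955
```

```bash
python3 -m pendant '[[[0,0,0],[-0.7,40,0],-1],[[0,0,0],[-0.7,60,0],-1],[[0,0,0],[-0.7,66,0],-1],[[0,0,0],[-0.7,70,0],-1],[[0,0,0],[-0.7,70,0],-1]]'
python3 - <<'E'
from h import *
goal([*(E_+[0,0.3]),18],yE+np.pi/2)
cv2.imwrite("pics/s16.png",cv2.resize(bot.capture("side")[200:290,290:450],None,fx=5,fy=5))
im=bot.capture("top");cv2.imwrite("pics/top16.png",im);cv2.imwrite("pics/t16.png",cv2.resize(im[230:350,320:400],None,fx=5,fy=5))
E
```

```text
time_s: 28.88
tool_pos: [488.5, -253.9, 30.0]
eef_rot: [0.011, -0.012, -0.707, 0.707]
force: [1.5, 0.5, -1.5]
gripper_width: 63.0
t 28.88 shift [ 0.8 12.  -0. ] turn [-0.001 -0.    -0.001] F [ 1.5  0.5 -1.5] w 63.0 pos [ 488.5 -253.9   30. ]
```

View pics/s16.png

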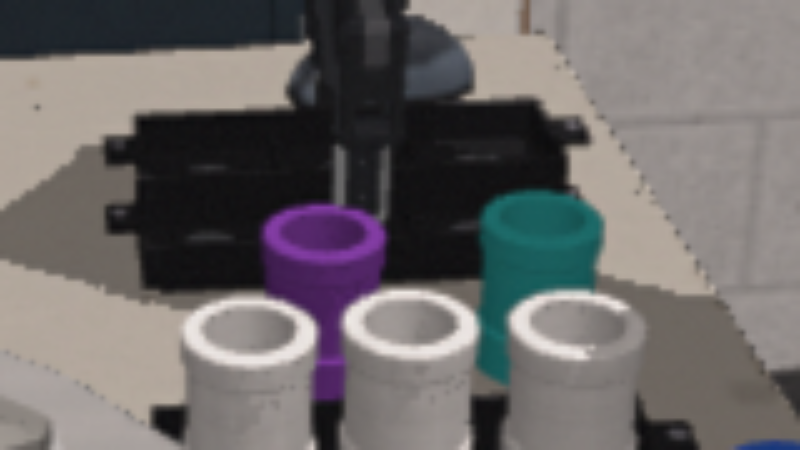

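View pics/t16.png

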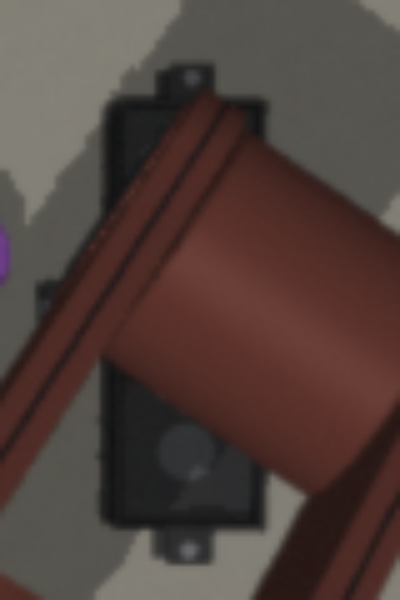

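```bash
python3 - <<'E'
from h import *
np.set_printoptions(precision=2,suppress=True)
a=onz("top",358.6,245.6,62);b=onz("top",357.6,339.8,62);print(a,b,(a+b)/2,(a-b)[1]/(a-b)[0])
E
python3 -m pendant '[[[0,0,0],[0,4,0],-1],[[0,0,0],[0,7,0],-1],[[0,0,0],[0,7,0],-1]]'
python3 - <<'E'
from h import *
goal([*(E_+[0,0.3]),18],yE+np.pi/2)
E
```

```text
[ 587.41 -258.68   62.  ] [ 390.53 -251.64   62.  ] [ 488.97 -255.16   62.  ] -0.035749717062082416
time_s: 29.35
tool_pos: [488.0, -253.6, 22.3]
eef_rot: [0.011, -0.011, -0.707, 0.707]
force: [-0.3, 0.4, 1.7]
gripper_width: 62.7
t 29.35 shift [0.1 4.3 0.3] turn [-0. -0. -0.] F [-0.3  0.4  1.7] w 62.7 pos [ 488.  -253.6   22.3]
```

```bash
python3 -m pendant '[[[0,0,0],[0,0,-1],-1],[[0,0,0],[0,2,-1],-1],[[0,0,0],[0,2,-1],-1]]'
python3 - <<'E'
from h import *
goal([*(E_+[0,0.3]),18],yE+np.pi/2)
cv2.imwrite("pics/s17.png",cv2.resize(bot.capture("side")[200:290,290:450],None,fx=5,fy=5))
E
```

```text
time_s: 29.72
tool_pos: [488.2, -252.8, 21.8]
eef_rot: [0.011, -0.011, -0.707, 0.707]
force: [-5.8, 2.0, 15.4]
gripper_width: 63.2
t 29.73 shift [0.4 3.8 1.1] turn [-0.  0. -0.] F [-5.8  2.  15.4] w 63.2 pos [ 488.2 -252.8   21.8]
```

View pics/s17.png

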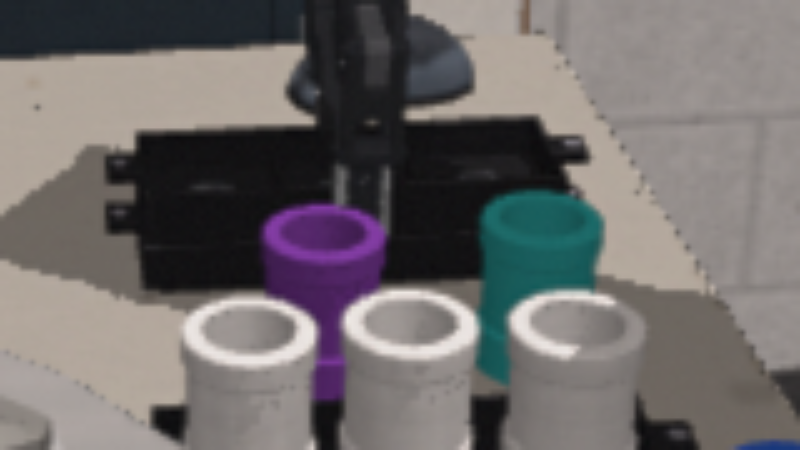

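```bash
python3 -m pendant '[[[0,0,0],[0,-2,0],-1],[[0,0,0],[2,-2,0],-1],[[0,0,0],[2,0,0],-1],[[0,0,0],[2,0.5,0],-1]]'
python3 - <<'E'
from h import *
goal([*(E_+[0,0.3]),18],yE+np.pi/2)
E
```

```text
time_s: 30.28
tool_pos: [486.9, -252.4, 21.7]
eef_rot: [-0.011, 0.012, 0.707, -0.707]
force: [-5.3, 4.6, 20.5]
gripper_width: 62.3
t 30.27 shift [-0.9  3.7  1.4] turn [ 0.    -0.    -0.001] F [-5.3  4.6 20.5] w 62.3 pos [ 486.9 -252.4   21.7]
```

```bash
python3 - <<'E'
from h import *
np.set_printoptions(precision=1,suppress=True)
cv2.imwrite("pics/s18.png",cv2.resize(bot.capture("side")[215:265,300:420],None,fx=6.6,fy=6.6,interpolation=cv2.INTER_CUBIC))
im=bot.capture("top");cv2.imwrite("pics/t18.png",cv2.resize(im[230:350,320:400],None,fx=5,fy=5))
f=lambda p:(proj("side",p)-[300,215])*6.6
for x in(103,-103):
  q=on(E_,yE,x,10)
  for z in(28,50,56): print(x,z,f([*q,z]))
E
```

```text
103 28 [ 85.8 182.3]
103 50 [ 84.1 122. ]
103 56 [ 83.7 105.3]
-103 28 [707.3 156.4]
-103 50 [711.8  96.5]
-103 56 [713.1  79.9]
```

View pics/s18.png

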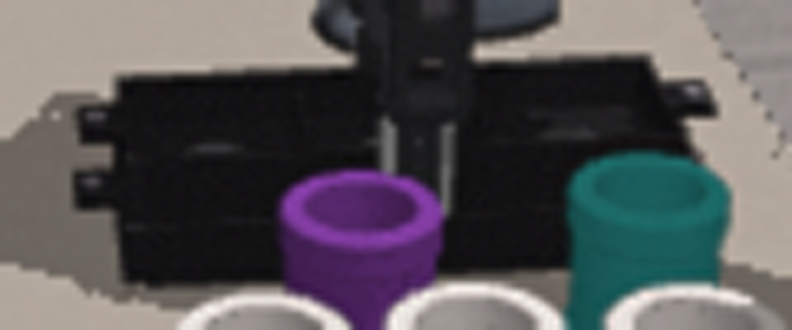

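View pics/t18.png

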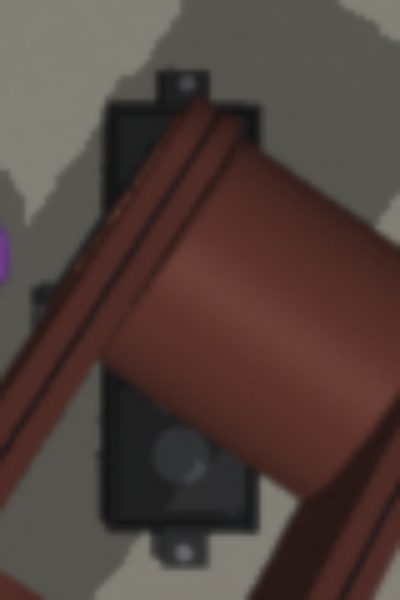

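```bash
python3 - <<'E'
from h import *
np.set_printoptions(precision=2,suppress=True)
K=cv2.imread("pics/top0.png"); 
# lug screw bright spots, same method in both pictures
def spot(im,u,v,r=4):
    g=cv2.cvtColor(im,cv2.COLOR_BGR2GRAY)[v-r:v+r+1,u-r:u+r+1].astype(float)
    yy,xx=np.mgrid[-r:r+1,-r:r+1]; m=(xx**2+yy**2<=9)
    w=np.clip(g-np.percentile(g[m],40),0,None)*m; return u+(w*xx).sum()/w.sum(),v+(w*yy).sum()/w.sum()
e=[onz("top",*spot(K,356,247),28),onz("top",*spot(K,355,338),28)]
n=bot.capture("top")
h=[onz("top",*spot(n,357,247),52),onz("top",*spot(n,357,340),52)]
for a,b in(e,h): print(a,b,(a+b)/2,(a-b)[1]/(a-b)[0],np.linalg.norm(a-b))
cv2.imwrite("pics/c19.png",cv2.resize(np.hstack([K[235:352,335:375],n[235:352,335:375]]),None,fx=5,fy=5,interpolation=cv2.INTER_CUBIC))
goal([488,-253,18],yE+np.pi/2)
E
```

```text
[ 589.17 -254.95   28.  ] [ 390.87 -249.01   28.  ] [ 490.02 -251.98   28.  ] -0.02995081452858756 198.39634981139022
[ 587.25 -256.15   52.  ] [ 388.6  -249.96   52.  ] [ 487.92 -253.05   52.  ] -0.03115746272561734 198.7451875195048
t 30.43 shift [-1.1  3.7  0.5] turn [ 0. -0. -0.] F [-3.8  3.9 18.9] w 63.0 pos [ 486.9 -252.5   21.7]
```

View pics/c19.png

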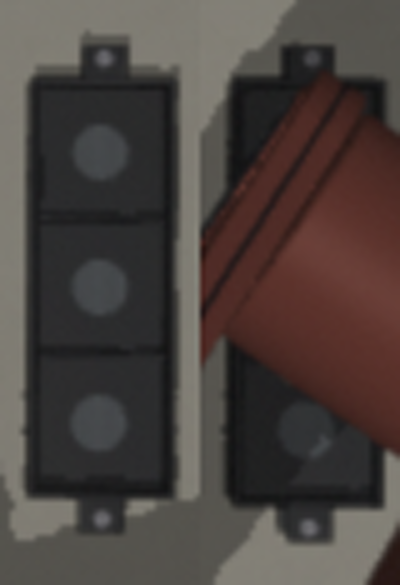

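```bash
python3 -m pendant '[[[0,0,0],[0,-4,0],-1],[[0,0,0],[-2,-4,-1.5],-1],[[0,0,0],[-2,-2,-1.5],-1],[[0,0,0],[-2,0,-1.5],-1],[[0,0,0],[-2,0,-1.5],-1]]'
python3 - <<'E'
from h import *
goal([488,-253,18],yE+np.pi/2)
E
```

```text
time_s: 31.05
tool_pos: [488.1, -251.3, 20.1]
eef_rot: [0.011, -0.011, -0.707, 0.707]
force: [-3.8, 0.2, 9.0]
gripper_width: 62.5
t 31.05 shift [0.1 2.1 1.7] turn [-0. -0. -0.] F [-3.8  0.2  9. ] w 62.5 pos [ 488.1 -251.3   20.1]
```

```bash
python3 -m pendant '[[[0,0,0],[0,1,0],-1],[[0,0,0],[0,2,0],-1],[[0,0,0],[0,2,0],-1]]'
python3 - <<'E'
from h import *
np.set_printoptions(precision=1,suppress=True)
goal([488,-253,18],yE+np.pi/2)
cv2.imwrite("pics/s20.png",cv2.resize(bot.capture("side")[215:265,300:420],None,fx=6.6,fy=6.6,interpolation=cv2.INTER_CUBIC))
E
```

```text
time_s: 31.42
tool_pos: [488.1, -251.3, 20.0]
eef_rot: [-0.011, 0.011, 0.707, -0.707]
force: [-9.9, 4.4, 25.8]
gripper_width: 62.9
t 31.43 shift [0.1 2.  1.7] turn [ 0. -0.  0.] F [-9.9  4.4 25.8] w 62.9 pos [ 488.1 -251.3   20. ]
```

View pics/s20.png

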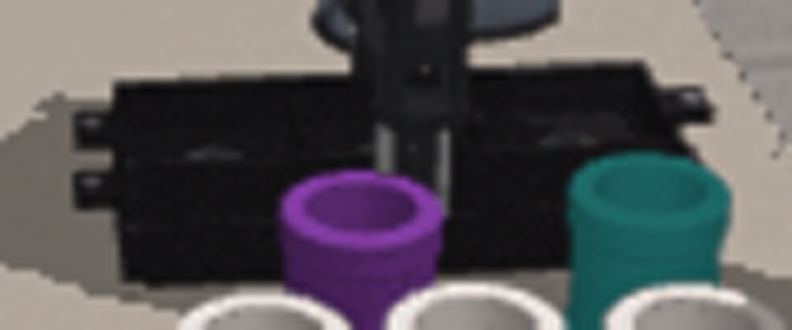

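Lug spacing is now 60 px, which is 22 mm, and the tray bears hard: it is home. Relax, release, rise.

```bash
python3 -m pendant '[[[0,0,0],[0,-2,0],-1],[[0,0,0],[0,-3,0],-0.0],[[0,0,0],[0,-3,0],1],[[0,0,0],[0,-3,0],1],[[0,0,0],[0,-3,0],1],[[0,0,0],[0,-40,0],1],[[0,0,0],[0,-100,0],1],[[0,0,0],[0,-150,0],1],[[0,0,0],[250,-170,0],1],[[0,0,0],[250,-170,0],1],[[0,0,0],[100,-170,200],1],[[0,0,0],[100,-170,300],1],[[0,0,0],[100,-170,300],1],[[0,0,0],[100,-170,300],1],[[0,0,0],[100,-170,300],1]]'
python3 - <<'E'
from h import *
np.set_printoptions(precision=2,suppress=True)
n=bot.capture("top");cv2.imwrite("pics/top21.png",n); cv2.imwrite("pics/t21.png",cv2.resize(n[190:360,140:380],None,fx=3.3,fy=3.3,interpolation=cv2.INTER_CUBIC))
s=bot.capture("side");cv2.imwrite("pics/side21.png",s);cv2.imwrite("pics/s21.png",cv2.resize(s[195:345,290:480],None,fx=4,fy=4))
print(bot.state()["time_s"],bot.state()["tool_pos"])
E
```

```text
time_s: 33.35
tool_pos: [378.2, -550.0, 187.2]
eef_rot: [0.011, -0.011, -0.707, 0.707]
force: [0.6, -0.3, 0.0]
gripper_width: 85.3
33.45 [ 377.23 -552.02  185.9 ]
```

View pics/t21.png

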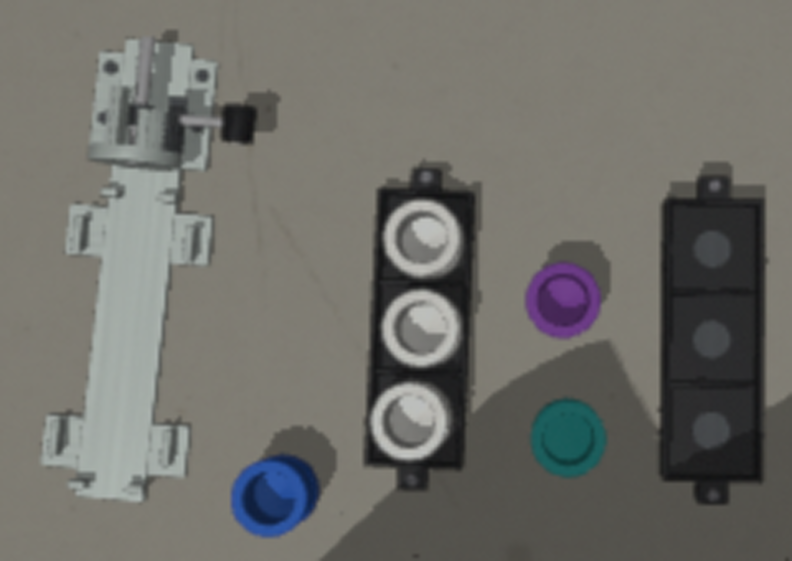

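View pics/s21.png

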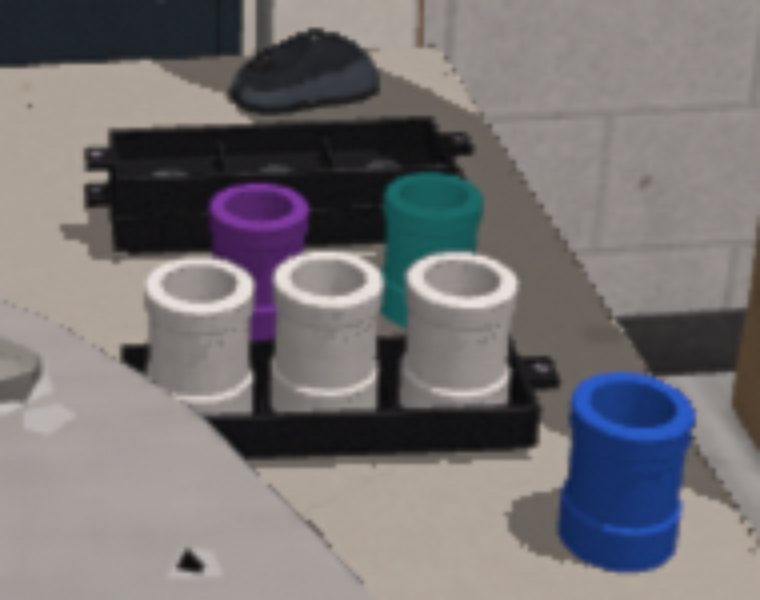

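```bash
python3 - <<'E'
from h import *
np.set_printoptions(precision=1,suppress=True)
im=cv2.imread("pics/top21.png");d=darkmask(im)
n,l,s,c=cv2.connectedComponentsWithStats((1-d).astype(np.uint8),connectivity=4)
for k in range(n):
    if 50<s[k,4]<160 and 340<c[k][0]<370 and 250<c[k][1]<335: print(c[k],s[k,4],onz("top",*c[k],32))
sd=cv2.imread("pics/side21.png");cv2.imwrite("pics/c22.png",cv2.resize(sd[215:265,300:420],None,fx=6.6,fy=6.6,interpolation=cv2.INTER_CUBIC))
k=np.argwhere(d[218:240,204:219]);u=k.mean(0)[::-1]+[204,218]
p=onz("top",*u,47)[:2]-D;print("knob",u,np.cos(yD)*p[0]+np.sin(yD)*p[1])
E
```

```text
[356.2 265.9] 90 [ 546.  -255.3   32. ]
[356.2 293.3] 95 [ 487.1 -253.8   32. ]
[356.  320.7] 93 [ 428.6 -252.    32. ]
knob [212.9 227.9] 147.80046287838368
```

View pics/c22.png

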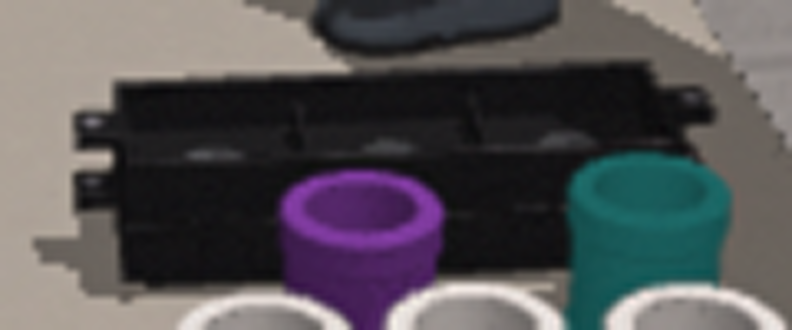

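The stack's disc centres match the spare's to under 1 mm, the height is right, the knob hasn't moved and the cups are upright. Handing in.

```bash
python3 -c "
from workcell import bot
print(bot.job_done())"
```

```text
the job is handed in; nothing more can be done
None
```

The job is done and handed in at about 33.5 s of the 64 s allowed; the hand-in reports no verdict.

- **Cups:** I moved the two docked cups into the far and middle pockets of the bench tray. The last pictures show all three cups upright in their own pockets.
- **Pin:** I pulled it back 23 mm and turned the lever until it met the stop. Resistance rose to about 6 N between 86° and 90°. I then eased it into the rest notch, with the pin about 15 mm back.
- **Stack:** The emptied tray is nested on the spare. In the last check the two trays' centres agreed within about 1 mm, and the lugs were 22 mm apart in height. The tray caught on the rim at first. I shifted it by about 2 mm and then it seated.
- **Mouse and spool:** I planned the moves clear of both, but did not measure either at the end. The mouse looks in place in the last side picture. The spool was outside my final close-ups.

**Disagreement:** The camera put the parked knob at 147.8 mm along dock x, near the 148.5 mm limit. The camera frame was set from the tray, which has up to 2 mm of play in the dock. The pull the arm measured was 14.4 to 14.8 mm, giving about 145.6 mm, so I took the pin as properly parked.

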